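# Hang two bench hammers in their own rings

## Task

The light hammer was hung by mistake in the wide bench ring, where the heavy hammer, now leaning in the sloping stand, belongs. Hang both hammers properly, each handle down through its ring so that the head rests on it: the light one in the narrow ring, the heavy one in the wide ring. Leave the other things on the bench where they are.

Things in the scene. Friction and masses are not known exactly. Their poses are not given: they have to be found in the camera images.
- light_hammer: small loose cross-pein hammer, 0.15 kg, at the start in the wide ring. Origin: on the handle's axis at the flat underside of the head; z along the handle, out through the head's top; x along the head to its striking face. Steel head 22 mm high (z), 18 mm wide (y), x = -36 to +32 mm (the full block x = -22 to 22). Wooden handle z = 0 to -105 mm, 12 mm across, end tapered
- heavy_hammer: big loose cross-pein hammer, 0.32 kg, at the start leaning in the sloping stand, its head across the slope. Origin and axes as the light hammer's. Steel head 26 mm high (z), 26 mm wide (y), x = -42 to +38 mm (the full block x = -28 to 28). Wooden handle z = 0 to -118 mm, 22 mm across, end tapered
- sloping_stand: fixed stand: a collar (bore 30, outside 38, 12 mm thick) between two side plates (at x = -41 and 41 mm, 120 mm high) on a foot (y = -25 to 100 mm, 6 mm thick). Origin on the bench under the centre of the collar's upper face, 125 mm up. The collar's axis is 35 degrees off vertical, leaning to the stand's -y going up; the heavy hammer slides out along it
- wide_ring: fixed ring holder with the wide ring: bore 30, outside 38, height 14 mm, axis vertical. Origin on the bench under the ring's centre. A 14 mm post stands 48 mm off along +x, lower than the ring's top; foot plate 8 mm thick, 60 mm wide (y), x = -8 to 68 mm
- wide_ring_top (a point): centre of the wide ring's upper face, 145 mm above the bench; z up
- narrow_ring: fixed upright ring holder with the narrow ring: bore 20 mm, outside 28 mm, else just like the wide one. The thick handle does not go into it
- narrow_ring_top (a point): centre of the narrow ring's upper face, 145 mm above the bench; z up
- lamp_shade (a point): centre of the desk lamp's fixed black shade, which hangs over the bench beside the way from the stand to the rings: 155 mm along world x, 170 mm along world y, from 255 to 410 mm above the bench; keep hand and tool clear of it
- etape_roll: bystander: roll of black tape lying flat, 62 mm across, 19 mm high. Origin at the underside; to be left alone
- spirit_bottle: bystander: plastic bottle standing upright, 47 mm across, 96 mm high. Origin at the underside; to be left alone
- marker: bystander: marker pen lying, 135 mm long, 16 mm high, along its y axis. Origin at the underside; to be left alone
- spare_motor: bystander: small motor with a flat cable tail, standing, 33 mm high; its bell, 28 mm across, is centred 19 mm along +y from the origin. Origin at the underside; to be left alone
- lipo_pack: bystander: battery pack lying flat, 36 mm along x, 110 mm along y with its leads, 30 mm high. Origin at the underside; to be left alone
- solder_reel: bystander: reel of solder wire lying flat, 48 mm across, 32 mm high. Origin at the underside; to be left alone
Things that resemble listed ones, but are neither listed nor needed, are in the scene too. Leave any turquoise look-alike of the light_hammer alone.

How it is judged (in metres and radians):
At the end, for the whole second after the job is handed in: The light hammer hangs in the narrow ring and the heavy hammer in the wide ring, each at rest, handle down within 0.12 rad of vertical, the underside of the head on the ring (4 mm below to 5 mm above its upper face) and the handle's axis within 9 mm of the ring's axis (horizontal distance between light_hammer and narrow_ring_top below 0.009 m and z of light_hammer in the frame of narrow_ring_top between -0.004 and 0.005 m and angle between each of light_hammer, heavy_hammer's own z axis and vertical below 0.12 rad and linear speed of each of light_hammer, heavy_hammer below 0.02 m/s and horizontal distance between heavy_hammer and wide_ring_top below 0.009 m and z of heavy_hammer in the frame of wide_ring_top between -0.004 and 0.005 m); the robot touches nothing.
It fails at once if a bystander on the bench is pushed more than 30 mm from its place or knocked over (distance of any of etape_roll, spirit_bottle, marker, spare_motor, lipo_pack, solder_reel from where it was at the start of the episode above 0.03 m or angle between spirit_bottle's own z axis and vertical above 0.6 rad).
It also fails if it takes over 72 s, if anything falls off the work surface, if the arm or the gripper's body presses on something with over 40 N, if the wrist force passes 120 N, or if a joint passes its speed limit or range.

## Robot

A 6-joint arm with a two-finger parallel gripper is mounted at the origin on a cart in front of the work surface, level with it; the furniture and walls round the work are solid. World frame = base frame: x ahead of the robot, y to its left, z up, the work surface at z = 0. Lengths are in mm, angles in degrees, forces in N, time in s.
With the tool pointing down it reaches from about 300 to 850 mm from the base axis. Payload 4.2 kg.
Tool frame: the origin (TCP) lies on the centre line of the jaws, within the pads' length; the fingertips stand 14 mm ahead of it and the grasp point (between the pads) lies 5 mm behind it; x points along the fingers, y is the direction in which the jaws open and shut, and the axes are right-handed (so a half turn about x gives the same grasp; the last joint's range is limited). The gripper opens to 91 mm and grips with 3 to 60 N. Pads are 32 mm wide; open, the fingers measure 118 mm over their backs; the gripper's body (76 mm by 178 mm) begins 60 mm behind the grasp point.
Start: joints at [66.635, 18.312, 89.639, -0, 72.044, -1.146], TCP at [217.441, 532.317, 227.976] pointing down, gripper open.
Joint ranges: [-177.97, 177.97], [-48.28, 115.42], [12.27, 149.76], [-77.06, 257.06], [2.81, 150.46], [-146.56, 146.56]. Speed limits (degrees/s): [147.25, 147.25, 180, 180, 180, 180].

## Interface

Orientations are given as [roll, pitch, yaw] about the fixed x, y, z axes, in that order (R = Rz(yaw) Ry(pitch) Rx(roll)).
In Python, from workcell import readout, optics, env gives the robot as it stands.
- The arm moves only by the shell command python3 -m creep 'ROWS' [OPENING] [FORCE]. ROWS is JSON, a list of rows, each an object with "translation": the shift along the world's x, y, z in cm, a list of three; "delta_rot": the turn, a rotation vector about the world's x, y, z in rad, a list of three. In form: [{"translation": [dx, dy, dz], "delta_rot": [rx, ry, rz]}, ...]. A call has 1 to 5 rows; each row shifts and turns the commanded pose from where the row before left it; what a row does not reach is not made up. A row lasts 1/12 s, in which the tool goes at most 41.7 mm and 7.16 degrees, less where a joint would pass 70% of its speed; a pose out of reach is approached as far as the arm can. A call with a gripper value outside its range is refused whole. OPENING is the gripper's target within -1 to 1 (fully open at 1, half-way at 0, shut at -1), set as the call begins (- or left out, the last holds). The fingers move at their own pace and stop on an object; FORCE is the grip in N (left out, the last holds). Time passes only in rows, so rows that do not move let the fingers close. It gives the time, the measured TCP pose, the force and the opening at its end, in the units of the state.
- readout.state(): the state, without advancing time (a new reading comes with each control period).
- optics.grab_frame(name): name is "scene" or "side" or "wrist"; returns (picture, depth): 384x512x3 uint8, red, green, blue; 384x512 float32, mm along the optical axis (not along the pixel's ray), 0 where there is no reading.
- optics.camera_params(name): a dict with "mtx" (3x3 intrinsics, pixels), "R" (3x3) and "t" (3): a world point X has camera coordinates R X + t. Camera axes: x right, y down, z forward; pixel columns grow to the right and rows downward; lengths in mm; the calibration is good to about 2 mm. A picture is of the moment at which its call begins: read the wrist's pose just before it. camera_params takes no time and is no camera call; for the wrist camera it gives the pose at the moment of the call.
- env.job_done(): hands the job in, once; it reports no verdict.
The state is a dict: "time_s": time; "qpos": joint angles; "qvel": joint speeds; "effort": joint torques, N m; "ee_pos": TCP position; "ee_rot": TCP orientation; "force": force on the tool from outside, world axes, zero at the start; "torque": the same for the moment, N m; "gripper_width": finger opening in mm.
Only numpy, scipy, OpenCV 4.12 (cv2) and the standard library are available. Lean on these libraries where they do the work, as an engineer would, in place of code of your own. Each camera call takes 0.05 s, during which the arm holds its last target.

## Working session

There is one attempt and no reset: what is moved stays moved. The work goes in short steps, Python scripts to look and compute and a shell command to move; the robot and the scene stay as the last step left them, time stands still between calls to the robot, and variables do not carry over. Pictures are saved under pics/ and viewed, and the job is handed in when it is done.

```bash
mkdir -p pics; ls; cat > h.py <<'E'
import numpy as np,cv2
from workcell import readout,optics,env
def snap(n,tag):
    P=optics.camera_params(n); im,d=optics.grab_frame(n)
    cv2.imwrite(f'pics/{tag}.png',im[:,:,::-1]); np.savez(f'pics/{tag}.npz',im=im,d=d,mtx=P['mtx'],R=P['R'],t=P['t'])
    return im,d,P
def pts(tag):
    z=np.load(f'pics/{tag}.npz'); d=z['d']; v,u=np.mgrid[:d.shape[0],:d.shape[1]]
    r=np.stack([u,v,np.ones_like(u)],-1)@np.linalg.inv(z['mtx']).T
    C=r*d[...,None]; W=(C-np.ravel(z['t']))@z['R']; W[d==0]=np.nan
    return z['im'],W
E
python3 - <<'E'
from h import *
print(readout.state())
for n in ['scene','side','wrist']:
    im,d,P=snap(n,n+'0'); print(n,P,(d>0).mean())
E
```

```text
pics
{'time_s': 0.0, 'qpos': array([ 6.66341276e+01,  1.83500941e+01,  8.97069387e+01, -1.37309339e-03,
        7.20438367e+01, -1.14628812e+00]), 'qvel': array([ 0.00157686,  0.00430484,  0.00127994, -0.02757371,  0.03322771,
        0.06063958]), 'effort': array([ 1.76309612e-03, -4.12468529e+01, -2.31975228e+01,  7.28629204e-02,
        4.58164327e-02, -1.47228511e-04]), 'ee_pos': array([217.25621661, 531.84896718, 227.13216296]), 'ee_rot': array([ -90.40479965,   89.89912204, -112.62395948]), 'force': array([-0.12073216,  0.28722093, -0.23054561]), 'torque': array([ 0.0085363 ,  0.01946509, -0.0347344 ]), 'gripper_width': 90.90101723874626}
scene {'mtx': array([[453.32998341,   0.        , 256.84098185],
       [  0.        , 453.32998341, 192.4095268 ],
       [  0.        ,   0.        ,   1.        ]]), 'R': array([[ 0.90863103, -0.41743731,  0.01165104],
       [-0.3166799 , -0.70696405, -0.63238886],
       [ 0.27221957,  0.57091849, -0.77456348]]), 't': array([-539.9450031 ,  313.87467588, 1331.2426271 ])} 0.9959055582682291
side {'mtx': array([[398.86335664,   0.        , 254.25201837],
       [  0.        , 398.86335664, 194.96603218],
       [  0.        ,   0.        ,   1.        ]]), 'R': array([[ 0.87855082, -0.47748287,  0.01259273],
       [-0.3779442 , -0.71104106, -0.5929408 ],
       [ 0.29207302,  0.51616928, -0.80514758]]), 't': array([-484.78401496,  343.58138922, 1260.01648944])} 0.99609375
wrist {'mtx': array([[327.31819849,   0.        , 256.0043313 ],
       [  0.        , 327.31819849, 196.03068128],
       [  0.        ,   0.        ,   1.        ]]), 'R': array([[ 0.37800585,  0.92580199, -0.00150019],
       [ 0.89406377, -0.36462549,  0.26018883],
       [ 0.24033633, -0.09969416, -0.96555659]]), 't': array([-573.66580883,  -29.92473945,  389.20043659])} 0.9960428873697916
```

View pics/scene0.png

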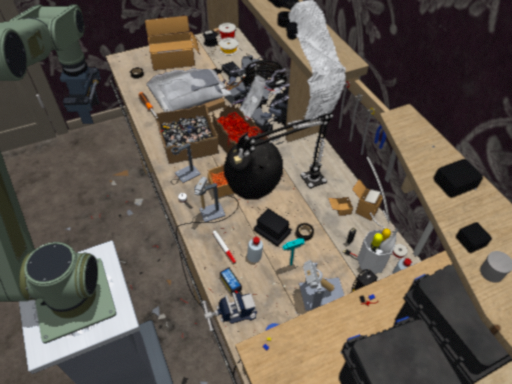

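View pics/side0.png

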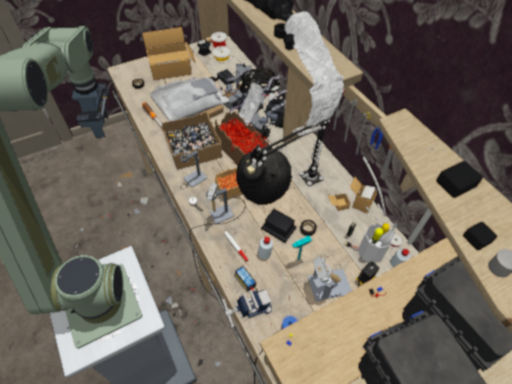

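View pics/wrist0.png

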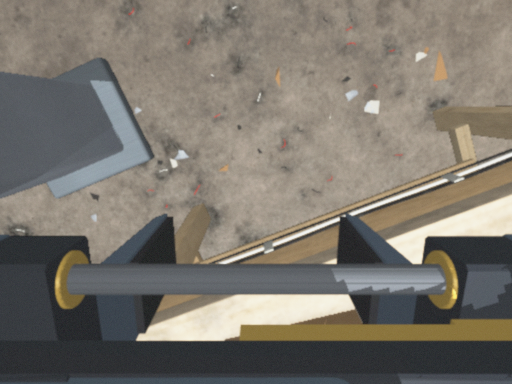

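```bash
python3 - <<'E'
from h import *
a=cv2.imread('pics/scene0.png');b=cv2.imread('pics/side0.png')
c1=cv2.resize(a[130:250,150:310],(800,600),interpolation=cv2.INTER_CUBIC);cv2.imwrite('pics/z1.png',c1)
cv2.imwrite('pics/z2.png',cv2.resize(a[220:340,210:370],(800,600),interpolation=cv2.INTER_CUBIC))
for t in['scene0','side0']:
    im,W=pts(t)
    for (u,v) in ([(187,150),(190,175),(212,180),(203,187),(210,212),(250,170),(312,272),(317,300),(292,245),(255,250),(225,245),(182,197)] if t=='scene0' else [(197,160),(220,190),(325,270),(265,175)]): print(t,u,v,W[v,u].round())
E
```

```text
scene0 187 150 [480. 331. 116.]
scene0 190 175 [473. 312.  10.]
scene0 212 180 [531. 239.  32.]
scene0 203 187 [465. 125. 150.]
scene0 210 212 [478. 125.  13.]
scene0 250 170 [550. -44. 362.]
scene0 312 272 [ 628. -278.  153.]
scene0 317 300 [ 634. -319.   56.]
scene0 292 245 [ 630. -164.  123.]
scene0 255 250 [ 539. -105.   71.]
scene0 225 245 [476. -15.   9.]
scene0 182 197 [412. 219.  20.]
side0 197 160 [485. 328.  97.]
side0 220 190 [489. 133. 137.]
side0 325 270 [ 630. -288.  152.]
side0 265 175 [558. -41. 366.]
```

View pics/z1.png

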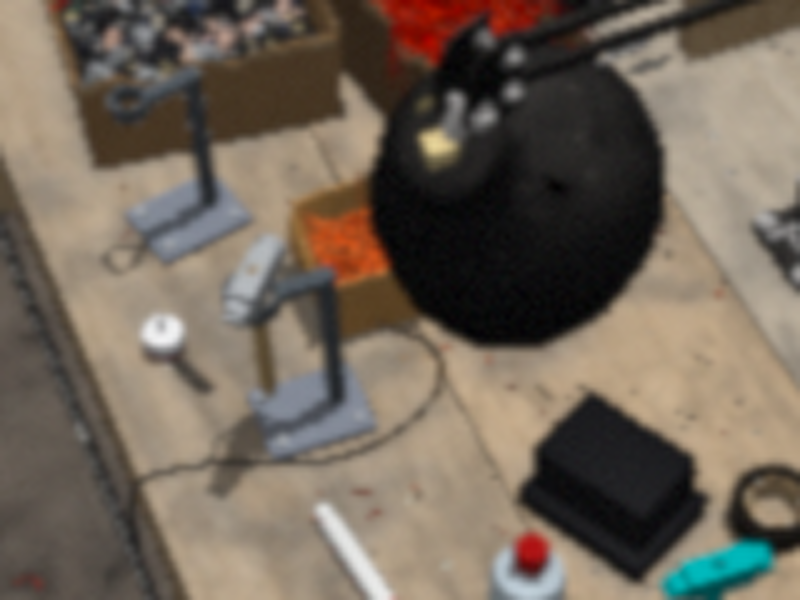

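View pics/z2.png

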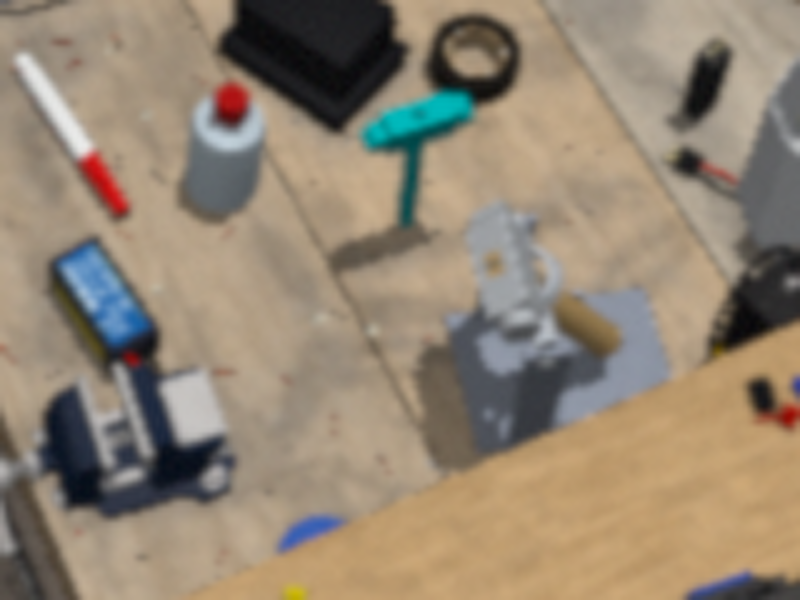

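```bash
python3 - <<'E'
from h import *
from scipy.spatial.transform import Rotation as Ro
for t in['scene0','side0']:
    im,W=pts(t)
    print(t)
    for nm,(x0,x1,y0,y1,z0,z1) in dict(narrow=(400,520,270,400,134,175),wide=(400,540,60,200,134,180),stand=(560,720,-380,-200,120,200),lamp=(400,700,-200,150,230,450)).items():
        m=(W[...,0]>x0)&(W[...,0]<x1)&(W[...,1]>y0)&(W[...,1]<y1)&(W[...,2]>z0)&(W[...,2]<z1)
        P=W[m];print(nm,len(P))
        if len(P):print(P.min(0).round(),P.max(0).round(),P.mean(0).round())
        if nm in('narrow','wide'):
            print(P[::max(1,len(P)//25)].round().tolist())
    # shelf at right
im,W=pts('scene0')
for (u,v) in [(300,340),(260,350),(420,270),(340,310),(300,370),(375,260)]: print(u,v,W[v,u].round())
P=np.load('pics/wrist0.npz'); c=-P['R'].T@P['t']; s=readout.state()
Rt=Ro.from_euler('xyz',s['ee_rot'],degrees=True).as_matrix()
print('tool axes',Rt.round(3)); print('cam in tool',Rt.T@(c-s['ee_pos']), 'cam fwd in tool',Rt.T@P['R'][2],'cam x in tool',Rt.T@P['R'][0])
E
```

```text
scene0
narrow 91
[424. 307. 134.] [490. 341. 149.] [453. 324. 141.]
[[486.0, 339.0, 141.0], [481.0, 335.0, 141.0], [490.0, 331.0, 141.0], [477.0, 334.0, 139.0], [486.0, 328.0, 141.0], [465.0, 329.0, 144.0], [475.0, 328.0, 140.0], [484.0, 324.0, 141.0], [441.0, 329.0, 149.0], [454.0, 329.0, 143.0], [463.0, 324.0, 145.0], [474.0, 327.0, 137.0], [434.0, 332.0, 144.0], [443.0, 328.0, 144.0], [454.0, 333.0, 135.0], [462.0, 323.0, 141.0], [426.0, 330.0, 145.0], [437.0, 335.0, 135.0], [452.0, 322.0, 142.0], [462.0, 323.0, 137.0], [429.0, 330.0, 139.0], [451.0, 320.0, 139.0], [424.0, 324.0, 141.0], [438.0, 310.0, 149.0], [449.0, 315.0, 140.0], [431.0, 311.0, 146.0], [441.0, 309.0, 144.0], [425.0, 318.0, 137.0], [433.0, 309.0, 142.0], [443.0, 310.0, 137.0], [436.0, 311.0, 134.0]]
wide 209
[429.  98. 134.] [509. 153. 172.] [464. 124. 155.]
[[473.0, 153.0, 164.0], [464.0, 146.0, 167.0], [463.0, 142.0, 167.0], [463.0, 142.0, 162.0], [458.0, 138.0, 164.0], [455.0, 128.0, 172.0], [507.0, 133.0, 141.0], [471.0, 130.0, 156.0], [448.0, 143.0, 148.0], [471.0, 130.0, 151.0], [505.0, 126.0, 139.0], [457
[... 1686 characters left out ...]
0, 109.0, 164.0], [437.0, 124.0, 147.0], [458.0, 112.0, 148.0], [443.0, 101.0, 165.0], [436.0, 102.0, 163.0], [432.0, 102.0, 160.0]]
stand 310
[ 605. -318.  121.] [ 660. -236.  156.] [ 628. -280.  141.]
lamp 2761
[498. -84. 252.] [699.  70. 449.] [566. -27. 356.]
300 340 [ 505. -437.  174.]
260 350 [ 408. -418.  171.]
420 270 [ 885. -402.  176.]
340 310 [ 634. -410.  170.]
300 370 [ 473. -498.  170.]
375 260 [ 845. -286.   78.]
tool axes [[-0.     0.378  0.926]
 [-0.001  0.926 -0.378]
 [-1.    -0.001  0.   ]]
cam in tool [-155.39989713   -0.63188966  -72.45657052] cam fwd in tool [ 9.65557904e-01 -1.63166349e-04  2.60188217e-01] cam x in tool [ 2.05923782e-04  9.99999969e-01 -1.37073815e-04]
```

```bash
python3 -m creep '[{"translation":[0,0,3.5],"delta_rot":[0,0,0]},{"translation":[2,-2,3],"delta_rot":[0,0,0]},{"translation":[2.5,-2.8,0.5],"delta_rot":[0,0,0]},{"translation":[2.5,-2.8,0],"delta_rot":[0,0,0]},{"translation":[2.5,-2.8,0],"delta_rot":[0,0,0]}]' 0.2 20
python3 -m creep '[{"translation":[2.5,-2.8,0],"delta_rot":[0,0,0]},{"translation":[2.5,-2.8,0],"delta_rot":[0,0,0]},{"translation":[2.5,-2.8,0],"delta_rot":[0,0,0]},{"translation":[2.5,-2.8,0],"delta_rot":[0,0,0]},{"translation":[2.5,-2.8,0],"delta_rot":[0,0,0]}]'
python3 -m creep '[{"translation":[2.5,-2.8,0],"delta_rot":[0,0,0]},{"translation":[2.5,-2.8,0],"delta_rot":[0,0,0]},{"translation":[2,-1.5,0],"delta_rot":[0,0,0]},{"translation":[0,0,0],"delta_rot":[0,0,0]},{"translation":[0,0,0],"delta_rot":[0,0,0]}]'
python3 - <<'E'
from h import *
snap('wrist','w1')
E
```

```text
time_s: 0.57
ee_pos: [313.2, 427.4, 298.6]
ee_rot: [68.8, 89.9, 46.6]
force: [0.3, -0.4, -0.1]
gripper_width: 61.0
time_s: 0.98
ee_pos: [438.2, 286.7, 297.8]
ee_rot: [-151.8, 90.0, -174.1]
force: [0.5, 0.3, 0.6]
gripper_width: 54.9
time_s: 1.4
ee_pos: [507.9, 216.4, 297.3]
ee_rot: [-156.7, 89.9, -179.1]
force: [-0.0, -0.6, -0.3]
gripper_width: 54.4
```

View pics/w1.png

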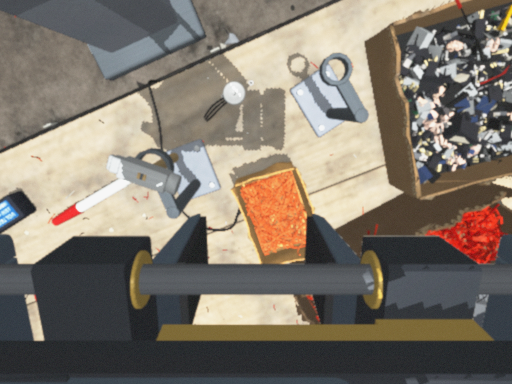

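```bash
python3 -m creep '[{"translation":[2,-1,0],"delta_rot":[0,0,0]},{"translation":[2,-1,0],"delta_rot":[0,0,0]},{"translation":[0,0,0],"delta_rot":[0,0,0]},{"translation":[0,0,0],"delta_rot":[0,0,0]}]'
python3 - <<'E'
from h import *
snap('wrist','w2')
a=cv2.imread('pics/w1.png');b=cv2.imread('pics/w2.png')
z=lambda i,u,v:cv2.resize(i[v:v+75,u:u+100],(400,300),interpolation=cv2.INTER_CUBIC)
cv2.imwrite('pics/w2v.png',b)
cv2.imwrite('pics/w12.png',np.vstack([np.hstack([z(a,290,35),z(a,100,130)]),np.hstack([z(b,300,0),z(b,120,110)])]))
E
```

```text
time_s: 1.78
ee_pos: [546.9, 198.2, 297.6]
ee_rot: [-171.2, 89.9, 166.6]
force: [-0.9, -0.2, 0.5]
gripper_width: 54.7
```

View pics/w12.png

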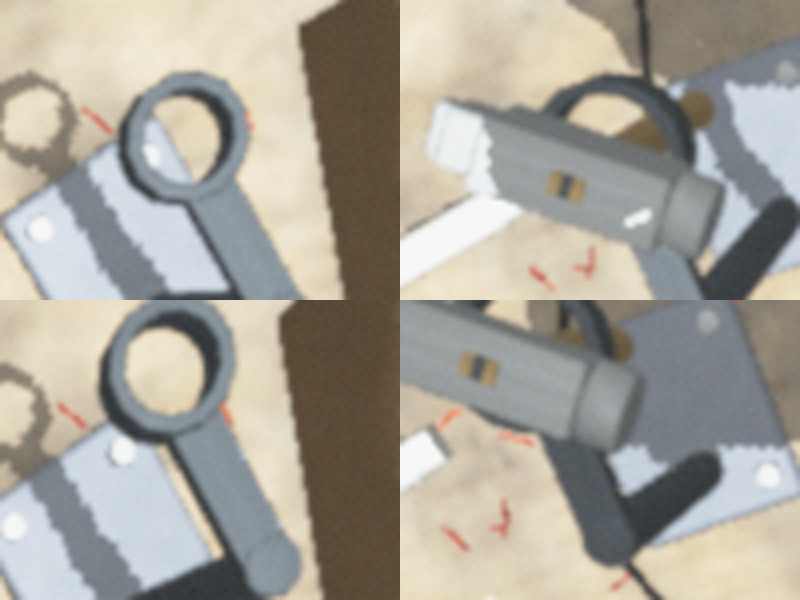

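View pics/w2v.png

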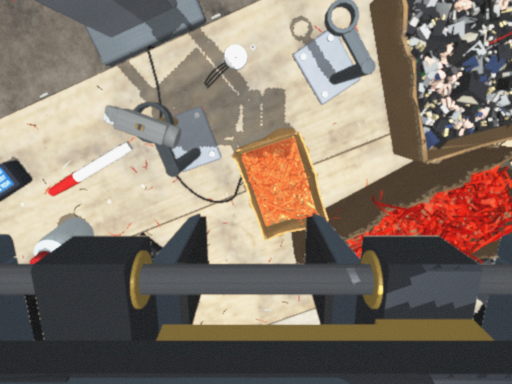

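```bash
cat >> h.py <<'E'
def tri(*obs):
    A=np.zeros((3,3));b=np.zeros(3);L=[]
    for tag,u,v in obs:
        z=np.load(f'pics/{tag}.npz');c=-z['R'].T@np.ravel(z['t']);r=z['R'].T@np.linalg.inv(z['mtx'])@[u,v,1];r/=np.linalg.norm(r)
        M=np.eye(3)-np.outer(r,r);A+=M;b+=M@c;L.append((c,r))
    X=np.linalg.solve(A,b);res=[np.linalg.norm(np.cross(X-c,r)) for c,r in L];return X.round(1),np.round(res,1)
def onz(tag,u,v,h):
    z=np.load(f'pics/{tag}.npz');c=-z['R'].T@np.ravel(z['t']);r=z['R'].T@np.linalg.inv(z['mtx'])@[u,v,1]
    return (c+r*(h-c[2])/r[2]).round(1)
E
python3 - <<'E'
from h import *
print('narrow',tri(('w1',337,68.8),('w2',342.5,16.5)),onz('w1',337,68.8,145),onz('w2',342.5,16.5,145))
print('lighttop',tri(('w1',141.5,176.75),('w2',139.75,127)),onz('w1',141.5,176.8,167),onz('w2',139.75,127,167))
for t in ('w1','w2'):
    im,W=pts(t)
    m=(abs(W[...,0]-439)<25)&(abs(W[...,1]-322)<25)&(W[...,2]>139)
    P=W[m];print('nring',len(P),P.min(0),P.max(0),np.median(P[:,2]), cv2.minEnclosingCircle(P[:,:2].astype(np.float32)))
    m=(abs(W[...,0]-455)<60)&(abs(W[...,1]-125)<60)&(W[...,2]>158)
    P=W[m];print('lhead',len(P),np.median(P[:,2]));print(cv2.minAreaRect(P[:,:2].astype(np.float32)))
    m=(abs(W[...,0]-455)<60)&(abs(W[...,1]-125)<60)&(W[...,2]>141)&(W[...,2]<149)
    P=W[m];print(len(P),P.min(0),P.max(0));print(P[::len(P)//30].round().tolist())
E
```

```text
narrow (array([436.7, 324. , 137.1]), array([0.2, 0.2])) [436.9 322.2 145. ] [437.7 321.4 145. ]
lighttop (array([456.5, 126.9, 167.4]), array([0., 0.])) [456.6 126.6 167. ] [456.5 126.8 167. ]
nring 529 [423.61824429 308.93749456 139.01594111] [463.78098319 336.12582475 146.11951979] 143.3355048602368 ((444.24298095703125, 323.384521484375), 20.642719268798828)
lhead 8582 377.99028951573706
((460.0815734863281, 152.8392333984375), (114.58186340332031, 48.55408477783203), 52.597251892089844)
260 [436.38981845 117.69957024 141.01245183] [506.23569975 152.49134977 148.97447128]
[[437.0, 133.0, 143.0], [439.0, 140.0, 142.0], [438.0, 135.0, 144.0], [441.0, 142.0, 143.0], [438.0, 132.0, 144.0], [441.0, 139.0, 144.0], [437.0, 128.0, 144.0], [440.0, 134.0, 144.0], [443.0, 141.0, 143.0], [438.0, 127.0, 144.0], [443.0, 138.0, 143.0], [446.0, 145.0, 142.0], [440.0, 128.0, 144.0], [447.0, 146.0, 143.0], [440.0, 126.0, 143.0], [449.0, 147.0, 141.0], [440.0, 124.0, 144.0], [450.0, 147.0, 143.0], [441.0, 124.0, 142.0], [441.0, 122.0, 148.0], [452.0, 147.0, 143.0], [452.0, 146.0, 143.0], [453.0, 14
[... 671 characters left out ...]
0, 145.0], [437.0, 130.0, 144.0], [440.0, 137.0, 143.0], [436.0, 126.0, 143.0], [440.0, 134.0, 144.0], [443.0, 142.0, 144.0], [438.0, 128.0, 144.0], [441.0, 136.0, 144.0], [445.0, 144.0, 145.0], [439.0, 129.0, 144.0], [445.0, 143.0, 144.0], [440.0, 127.0, 144.0], [447.0, 146.0, 144.0], [440.0, 126.0, 144.0], [439.0, 120.0, 142.0], [449.0, 146.0, 144.0], [449.0, 143.0, 143.0], [451.0, 145.0, 144.0], [452.0, 146.0, 145.0], [454.0, 148.0, 144.0], [449.0, 131.0, 147.0], [456.0, 146.0, 144.0], [454.0, 138.0, 146.0], [459.0, 146.0, 143.0], [461.0, 147.0, 141.0], [462.0, 145.0, 143.0], [477.0, 150.0, 148.0], [466.0, 115.0, 144.0], [469.0, 119.0, 144.0], [471.0, 123.0, 145.0], [500.0, 128.0, 141.0]]
```

```bash
python3 - <<'E'
from h import *
for t in ('w1','w2'):
    im,W=pts(t)
    m=(abs(W[...,0]-455)<50)&(abs(W[...,1]-125)<50)&(W[...,2]>162)&(W[...,2]<172)
    P=W[m];r=cv2.minAreaRect(P[:,:2].astype(np.float32));print(len(P),r,np.median(P[:,2]))
    c=P.mean(0);u,s,v=np.linalg.svd(P-c,full_matrices=False);print(c,v[0],np.degrees(np.arctan2(v[0,1],v[0,0])),v[2])
    # ring circle fits
    from scipy.optimize import least_squares
    for nm,cx,cy,R in(('n',437.6,322.3,14),('w',455.4,128,19)):
        m=(np.hypot(W[...,0]-cx,W[...,1]-cy)<R+4)&(np.hypot(W[...,0]-cx,W[...,1]-cy)>R-6)&(W[...,2]>142.2)&(W[...,2]<146)
        P=W[m][:,:2]
        f=least_squares(lambda p:np.hypot(P[:,0]-p[0],P[:,1]-p[1])-(R-2),[cx,cy],loss='soft_l1');print(nm,f.x,len(P),W[m][:,2].mean())
print(readout.state()['qpos'])
E
```

```text
1175 ((456.9130859375, 127.51847076416016), (61.113372802734375, 18.45456314086914), 48.71309280395508) 165.6210393056532
[457.89785247 129.18642298 165.39421309] [ 0.67255948  0.73986736 -0.01612542] 47.728312560307934 [-0.00946166  0.03038488  0.99949349]
n [437.16422826 322.36350464] 385 143.6955196932253
w [454.98595291 129.57612403] 188 143.70227473074613
1307 ((457.0416259765625, 127.28016662597656), (61.617740631103516, 18.136098861694336), 47.717430114746094) 165.57763068928736
[458.11810765 128.865951   165.40568217] [ 0.66832981  0.74379033 -0.01054573] 48.05884794264391 [-0.00625199  0.01979301  0.99978455]
n [437.48983717 322.21835762] 420 143.70789694133367
w [455.34695376 129.40788163] 238 143.8095743868142
[ 1.87881348e+01  1.69834782e+01  8.15577936e+01  4.61928473e-02
  8.15221843e+01 -4.90650236e+01]
```

```bash
python3 - <<'E'
from h import *
A=[]
for t in('scene0','side0'):
    im,W=pts(t); A.append(W[(W[...,0]>480)&(W[...,0]<680)&(W[...,1]>-140)&(W[...,1]<90)&(W[...,2]>245)&(W[...,2]<420)])
P=np.vstack(A)
for z in range(245,420,15):
    Q=P[(P[:,2]>=z)&(P[:,2]<z+15)]
    if len(Q)>5: print(z,len(Q),Q[:,:2].min(0).round(),Q[:,:2].max(0).round(), [ (round(np.degrees(a)),round((Q[:,:2]@[np.cos(a),np.sin(a)]).max())) for a in np.radians([135,-135,180,90])])
E
```

```text
245 30 [510. -54.] [536.  -3.] [(135, -363), (-135, -339), (180, -510), (90, -3)]
260 94 [505. -77.] [566.  16.] [(135, -345), (-135, -334), (180, -505), (90, 16)]
275 164 [499. -82.] [596.   2.] [(135, -353), (-135, -331), (180, -499), (90, 2)]
290 359 [498. -84.] [609.  39.] [(135, -330), (-135, -328), (180, -498), (90, 39)]
305 498 [500. -83.] [633.  65.] [(135, -323), (-135, -330), (180, -500), (90, 65)]
320 662 [502. -81.] [645.  65.] [(135, -327), (-135, -332), (180, -502), (90, 65)]
335 766 [508. -76.] [680.  71.] [(135, -330), (-135, -336), (180, -508), (90, 71)]
350 778 [505. -65.] [680.  71.] [(135, -340), (-135, -339), (180, -505), (90, 71)]
365 1012 [504. -53.] [676.  56.] [(135, -354), (-135, -336), (180, -504), (90, 56)]
380 704 [510. -49.] [679.  47.] [(135, -358), (-135, -336), (180, -510), (90, 47)]
395 292 [517. -36.] [663.  37.] [(135, -369), (-135, -348), (180, -517), (90, 37)]
410 165 [528. -32.] [620.  21.] [(135, -377), (-135, -360), (180, -528), (90, 21)]
```

```bash
python3 -m creep '[{"translation":[-2.3,-1.8,0],"delta_rot":[0,0,-0.086]},{"translation":[-2.3,-1.8,0],"delta_rot":[0,0,-0.086]},{"translation":[-2.3,-1.8,-1],"delta_rot":[0,0,-0.086]},{"translation":[-2.1,-1.8,-2],"delta_rot":[0,0,-0.087]},{"translation":[0,0,-2.5],"delta_rot":[0,0,0]}]' 0.8 10
python3 -m creep '[{"translation":[0,0,-2],"delta_rot":[0,0,0]},{"translation":[0,0,-2],"delta_rot":[0,0,0]},{"translation":[0,0,0],"delta_rot":[0,0,0]},{"translation":[0,0,0],"delta_rot":[0,0,0]}]'
python3 - <<'E'
from h import *
snap('wrist','w3'); s=readout.state(); print(s['ee_pos'],s['qpos'],s['gripper_width'])
E
```

```text
time_s: 2.25
ee_pos: [453.2, 124.2, 244.3]
ee_rot: [39.3, 89.9, -2.8]
force: [-0.2, -0.5, -0.3]
gripper_width: 81.5
time_s: 2.58
ee_pos: [456.2, 126.0, 202.9]
ee_rot: [-137.1, 89.9, -179.0]
force: [-0.2, -0.3, 1.8]
gripper_width: 81.9
[457.26115177 126.08314389 203.86273683] [ 1.40152033e+01  1.02713812e+01  1.04420281e+02  1.77754165e-02
  6.52525398e+01 -3.40743164e+01] 81.78141410525188
```

View pics/w3.png

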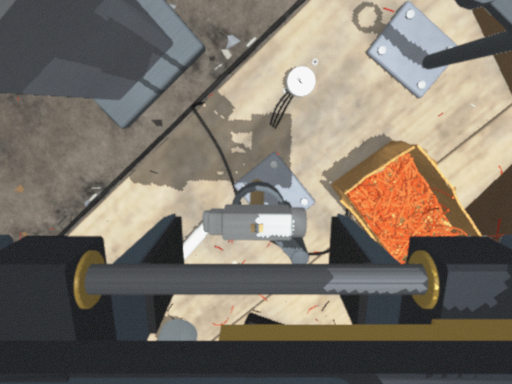

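```bash
python3 -m creep '[{"translation":[0,0,-1.5],"delta_rot":[0,0,0]},{"translation":[0,0,-1.5],"delta_rot":[0,0,0]},{"translation":[0,0,-1],"delta_rot":[0,0,0]},{"translation":[0,0,0],"delta_rot":[0,0,0]}]' 0.8 8
python3 -m creep '[{"translation":[0,0,0],"delta_rot":[0,0,0]},{"translation":[0,0,0],"delta_rot":[0,0,0]},{"translation":[0,0,0],"delta_rot":[0,0,0]},{"translation":[0,0,0],"delta_rot":[0,0,0]}]' 0.3 8
```

```text
time_s: 2.97
ee_pos: [457.0, 125.6, 162.7]
ee_rot: [-130.6, 89.9, -172.6]
force: [-0.9, -0.3, -0.0]
gripper_width: 82.3
time_s: 3.3
ee_pos: [458.0, 125.4, 164.3]
ee_rot: [50.9, 89.9, 8.9]
force: [-1.5, -1.7, 5.7]
gripper_width: 66.5
```

```bash
python3 -m creep '[{"translation":[0,0,0.1],"delta_rot":[0,0,0.115]},{"translation":[0,0,0],"delta_rot":[0,0,0.115]},{"translation":[0,0,0],"delta_rot":[0,0,0.115]},{"translation":[0,0,0],"delta_rot":[0,0,0.115]},{"translation":[0,0,0],"delta_rot":[0,0,0.115]}]'
python3 -m creep '[{"translation":[0,0,0],"delta_rot":[0,0,0.115]},{"translation":[0,0,0],"delta_rot":[0,0,0.115]},{"translation":[0,0,0],"delta_rot":[0,0,0.115]},{"translation":[0,0,0],"delta_rot":[0,0,0.115]},{"translation":[0,0,0],"delta_rot":[0,0,0]}]'
python3 -m creep '[{"translation":[0,0,0],"delta_rot":[0,0,0]},{"translation":[0,0,0],"delta_rot":[0,0,0]},{"translation":[0,0,2],"delta_rot":[0,0,0]},{"translation":[0,0,2],"delta_rot":[0,0,0]},{"translation":[0,0,0],"delta_rot":[0,0,0]}]' 0.8
python3 - <<'E'
from h import *
snap('wrist','w4'); s=readout.state(); print(s['ee_pos'],s['qpos'],s['gripper_width'])
im,W=pts('w4')
m=(abs(W[...,0]-455)<45)&(abs(W[...,1]-125)<45)&(W[...,2]>162)&(W[...,2]<172)
P=W[m];r=cv2.minAreaRect(P[:,:2].astype(np.float32));print(len(P),r,np.median(P[:,2]))
E
```

```text
time_s: 3.72
ee_pos: [457.7, 125.5, 164.3]
ee_rot: [43.4, 89.9, 34.6]
force: [-0.8, -0.3, -0.6]
gripper_width: 66.9
time_s: 4.13
ee_pos: [457.8, 125.5, 164.3]
ee_rot: [12.2, 89.9, 29.6]
force: [0.2, -0.0, -0.3]
gripper_width: 67.1
time_s: 4.55
ee_pos: [457.7, 126.1, 206.8]
ee_rot: [26.9, 89.8, 44.1]
force: [-5.5, 2.5, 3.1]
gripper_width: 81.9
[457.31672485 125.95201623 205.54503069] [ 1.39501374e+01  1.01669895e+01  1.04293116e+02  9.56639468e-02
  6.54348785e+01 -9.32641684e+01] 82.02157861167066
2204 ((454.3802185058594, 126.4149169921875), (18.18096351623535, 61.501739501953125), 17.627788543701172) 165.55347728643426
```

View pics/w4.png

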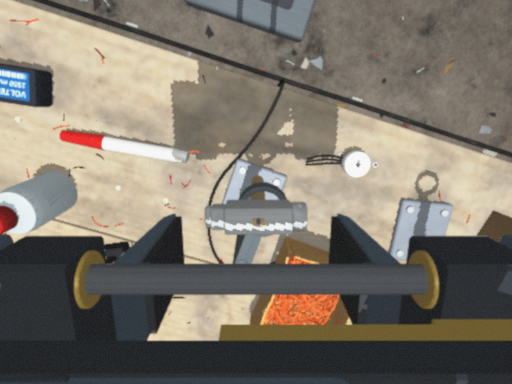

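```bash
python3 -m creep '[{"translation":[-0.05,0,0],"delta_rot":[0,0,-0.12]},{"translation":[-0.05,0,0],"delta_rot":[0,0,-0.12]},{"translation":[-0.05,0,0],"delta_rot":[0,0,-0.12]},{"translation":[0,0,0],"delta_rot":[0,0,-0.12]},{"translation":[0,0,0],"delta_rot":[0,0,-0.12]}]' 0.1
python3 -m creep '[{"translation":[0,0,0],"delta_rot":[0,0,-0.12]},{"translation":[0,0,0],"delta_rot":[0,0,-0.12]},{"translation":[0,0,0],"delta_rot":[0,0,-0.12]},{"translation":[0,0,0],"delta_rot":[0,0,-0.12]},{"translation":[0,0,0],"delta_rot":[0,0,-0.12]}]'
python3 -m creep '[{"translation":[0,0,0],"delta_rot":[0,0,-0.12]},{"translation":[0,0,0],"delta_rot":[0,0,-0.12]},{"translation":[0,0,0],"delta_rot":[0,0,-0.12]},{"translation":[0,0,0],"delta_rot":[0,0,0]},{"translation":[0,0,0],"delta_rot":[0,0,0]}]'
python3 - <<'E'
from h import *
print(onz('w4',258,221,167))
s=readout.state(); print(s['ee_pos'],s['qpos'],s['qpos'][0]-s['qpos'][5],s['gripper_width'])
E
```

```text
time_s: 5.02
ee_pos: [456.1, 125.3, 203.7]
ee_rot: [27.2, 90.0, 9.7]
force: [-0.3, -0.1, -0.1]
gripper_width: 52.0
time_s: 5.43
ee_pos: [456.1, 125.3, 203.7]
ee_rot: [52.7, 90.0, 0.9]
force: [0.4, 0.1, 0.3]
gripper_width: 49.8
time_s: 5.85
ee_pos: [456.0, 125.3, 203.7]
ee_rot: [57.5, 90.0, -14.4]
force: [-0.1, -0.1, -1.0]
gripper_width: 49.5
[453.9 125.2 167. ]
[456.00605101 125.25017639 203.7434727 ] [ 1.39706669e+01  1.01694187e+01  1.04569849e+02 -9.04322734e-03
  6.52455274e+01 -4.08443360e+00] 18.05510047133908 49.547287383811316
```

```bash
python3 -m creep '[{"translation":[-0.2,0,-1.5],"delta_rot":[0,0,0]},{"translation":[0,0,-1.5],"delta_rot":[0,0,0]},{"translation":[0,0,-1.2],"delta_rot":[0,0,0]},{"translation":[0,0,0],"delta_rot":[0,0,0]}]'
python3 -m creep '[{"translation":[0,0,0],"delta_rot":[0,0,0]},{"translation":[0,0,0],"delta_rot":[0,0,0]},{"translation":[0,0,0],"delta_rot":[0,0,0]},{"translation":[0,0,0],"delta_rot":[0,0,0]},{"translation":[0,0,0],"delta_rot":[0,0,0]}]' -0.8 30
```

```text
time_s: 6.18
ee_pos: [452.4, 124.9, 159.8]
ee_rot: [-92.6, 89.7, -164.6]
force: [-1.0, -0.1, 0.9]
gripper_width: 50.5
time_s: 6.6
ee_pos: [454.3, 125.4, 162.6]
ee_rot: [86.4, 89.9, 14.4]
force: [-0.6, -0.0, 0.3]
gripper_width: 19.6
```

```bash
python3 -m creep '[{"translation":[0,0,0.5],"delta_rot":[0,0,0]},{"translation":[0,0,2],"delta_rot":[0,0,0]},{"translation":[0,0,2.5],"delta_rot":[0,0,0]},{"translation":[0,0,2.5],"delta_rot":[0,0,0]},{"translation":[0,0,2.5],"delta_rot":[0,0,0]}]' -0.8 35
python3 -m creep '[{"translation":[0,0,2.5],"delta_rot":[0,0,0]},{"translation":[0,0,0.5],"delta_rot":[0,0,0]},{"translation":[0,0,0],"delta_rot":[0,0,0]}]'
python3 - <<'E'
from h import *
snap('wrist','w5');snap('scene','s5');s=readout.state(); print(s['ee_pos'],s['gripper_width'])
a=cv2.imread('pics/s5.png');b=cv2.imread('pics/w5.png')
cv2.imwrite('pics/c5.png',np.vstack([cv2.resize(a[120:220,150:310],(640,400),interpolation=cv2.INTER_CUBIC)]))
im,W=pts('w5')
from scipy.optimize import least_squares
cx,cy,R=455.3,129,19
r=np.hypot(W[...,0]-cx,W[...,1]-cy)
m=(r<R+5)&(r>R-8)&(W[...,2]>142)&(W[...,2]<147)
P=W[m][:,:2];print(P.min(0),P.max(0),len(P))
f=least_squares(lambda p:np.hypot(P[:,0]-p[0],P[:,1]-p[1])-(R-2),[cx,cy],loss='soft_l1');print(f.x)
E
```

```text
time_s: 7.02
ee_pos: [453.5, 125.2, 263.2]
ee_rot: [-94.3, 90.0, -166.3]
force: [0.2, -0.1, -2.1]
gripper_width: 17.7
time_s: 7.27
ee_pos: [454.7, 125.5, 293.5]
ee_rot: [86.0, 89.8, 13.9]
force: [-0.1, 0.7, -2.1]
gripper_width: 18.1
[453.14308711 125.10656147 290.63907512] 17.833526323284694
[436.41817646 116.88833469] [473.29676176 147.48675093] 276
[454.91418763 128.82602121]
```

View pics/w5.png

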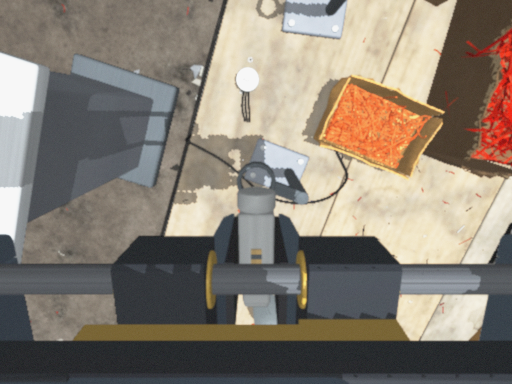

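View pics/c5.png

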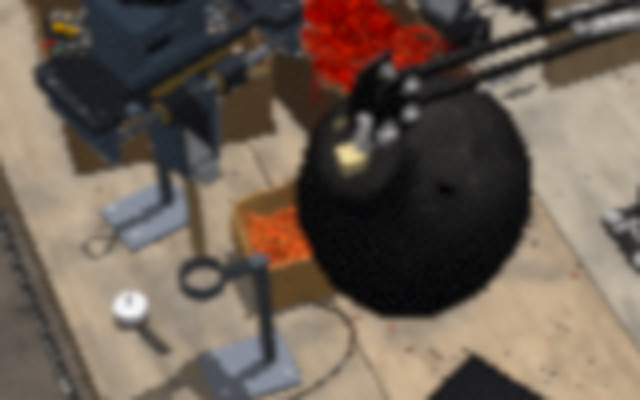

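```bash
python3 - <<'E'
from h import *
b=cv2.imread('pics/w5.png');cv2.imwrite('pics/w5z.png',cv2.resize(b[170:320,190:330],(700,750)[::1],interpolation=cv2.INTER_CUBIC)[:600])
print(onz('w5',256,254,296.5),onz('w5',256,254,295))
s=readout.state();print(s['ee_pos'])
im,W=pts('w5'); print(W[254,256],W[240,256],W[265,256])
# handle from scene/side
im,W=pts('s5')
m=(abs(W[...,0]-455)<25)&(abs(W[...,1]-125)<25)&(W[...,2]>170)&(W[...,2]<270)
P=W[m];print(len(P))
for z in range(170,270,15):
    Q=P[(P[:,2]>z)&(P[:,2]<z+15)]
    if len(Q):print(z,len(Q),np.median(Q,0).round(1))
E
```

```text
[454.7 126.4 296.5] [454.9 125.7 295. ]
[453.14308711 125.10656147 290.63907512]
[454.58625361 126.72308652 297.2798329 ] [452.27469945 133.86234903 297.08479236] [444.79393835 156.14288677 370.05760124]
72
170 8 [453.2 123.  180.5]
185 12 [454.1 122.2 193. ]
200 15 [453.7 123.8 205.9]
215 11 [453.6 123.4 221.1]
230 16 [454.6 124.  237.4]
245 10 [453.7 122.5 253.4]
```

View pics/w5z.png

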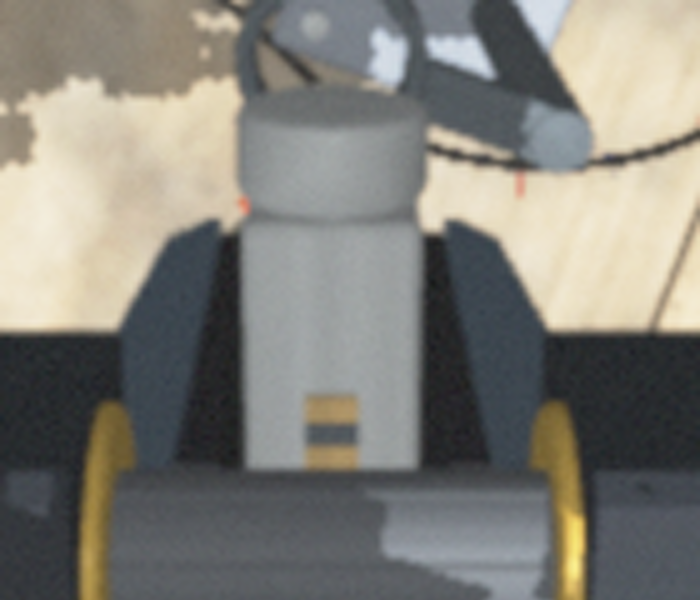

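```bash
python3 -m creep '[{"translation":[-0.3,1.5,0],"delta_rot":[0,0,0]},{"translation":[-0.3,2.5,0],"delta_rot":[0,0,0]},{"translation":[-0.3,3,0],"delta_rot":[0,0,0]},{"translation":[-0.3,3,0],"delta_rot":[0,0,0]},{"translation":[-0.3,3,0],"delta_rot":[0,0,0]}]'
python3 -m creep '[{"translation":[-0.26,2.8,0],"delta_rot":[0,0,0]},{"translation":[0,2.2,0],"delta_rot":[0,0,0]},{"translation":[0,1.65,0],"delta_rot":[0,0,0]},{"translation":[0,0,0],"delta_rot":[0,0,0]},{"translation":[0,0,0],"delta_rot":[0,0,0]}]'
python3 -m creep '[{"translation":[0,0,-0.8],"delta_rot":[0,0,0]},{"translation":[0,0,0],"delta_rot":[0,0,0]},{"translation":[0,0,0],"delta_rot":[0,0,0]}]'
python3 - <<'E'
from h import *
for n in('wrist','scene','side'): snap(n,n[:2]+'6')
s=readout.state(); print(s['ee_pos'],s['gripper_width'])
a=cv2.imread('pics/sc6.png');b=cv2.imread('pics/si6.png')
z=lambda i,u,v:cv2.resize(i[v:v+75,u:u+50],(400,600),interpolation=cv2.INTER_CUBIC)
cv2.imwrite('pics/c6.png',np.hstack([z(a,150,100),z(b,160,110)]))
E
```

```text
time_s: 7.78
ee_pos: [437.8, 256.0, 289.6]
ee_rot: [-78.0, 89.8, -150.1]
force: [0.5, -0.0, -2.5]
gripper_width: 17.9
time_s: 8.2
ee_pos: [435.5, 321.7, 289.6]
ee_rot: [-66.1, 89.7, -138.1]
force: [-0.6, 0.1, -2.2]
gripper_width: 17.8
time_s: 8.45
ee_pos: [436.0, 320.5, 282.9]
ee_rot: [-66.6, 89.9, -138.7]
force: [0.1, -1.0, -1.6]
gripper_width: 17.9
[436.48049272 321.23404118 284.10909801] 17.424449128198223
```

View pics/c6.png

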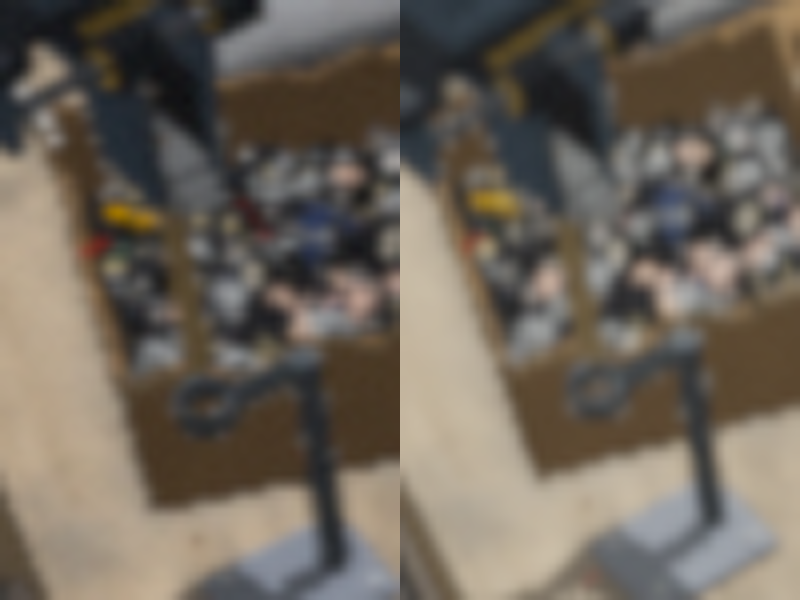

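View pics/wr6.png

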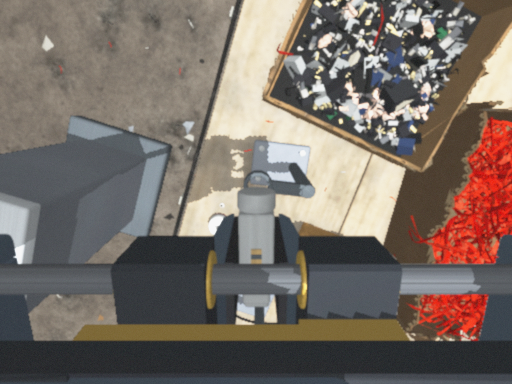

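```bash
python3 - <<'E'
from h import *
for t,u0,v0,off in(('sc6',150,100,0),('si6',160,110,400)):
    z=np.load(f'pics/{t}.npz')
    for X in([437.4,322.3,145],[437.4,322.3,175],[437.4,322.3,200],[437.4,322.3,235],[447.4,322.3,145],[437.4,332.3,145]):
        c=z['R']@X+np.ravel(z['t']);p=z['mtx']@c/c[2];print(t,X,((p[:2]-[u0,v0])*8+[off,0]).round(1))
    im,W=pts(t)
    m=(abs(W[...,0]-437)<25)&(abs(W[...,1]-322)<25)&(W[...,2]>165)&(W[...,2]<262)
    v,u=np.where(m);
    im2=im.astype(int)
    for vv in range(v.min(),v.max()+1):
        us=np.arange(u0+15,u0+32) if t=='sc6' else np.arange(u0+12,u0+32)
        # brownness
        q=u[v==vv]
        if len(q): print(vv,((q.mean()+.5-u0-.5)*8+off).round(1),(vv-v0)*8,len(q),end=' | ')
    print()
print(onz('wr6',256.5,256.5,289.5))
E
```

```text
sc6 [437.4, 322.3, 145] [198.6 395.7]
sc6 [437.4, 322.3, 175] [189.3 344.5]
sc6 [437.4, 322.3, 200] [181.3 300.5]
sc6 [437.4, 322.3, 235] [169.7 237.1]
sc6 [447.4, 322.3, 145] [221.4 388.8]
sc6 [437.4, 332.3, 145] [191.1 380.2]
126 160.0 208 1 | 127 164.0 216 4 | 128 168.0 224 3 | 129 168.0 232 3 | 130 172.0 240 4 | 131 172.0 248 4 | 132 172.0 256 4 | 133 176.0 264 3 | 134 176.0 272 3 | 135 180.0 280 4 | 136 180.0 288 4 | 137 180.0 296 4 | 138 180.0 304 4 | 139 188.0 312 2 | 140 188.0 320 4 | 141 188.0 328 4 | 142 188.0 336 4 | 143 188.0 344 4 | 144 192.0 352 3 | 145 192.0 360 3 | 146 192.0 368 1 | 
si6 [437.4, 322.3, 145] [593.3 375.9]
si6 [437.4, 322.3, 175] [584.6 330.5]
si6 [437.4, 322.3, 200] [577.1 291.5]
si6 [437.4, 322.3, 235] [566.2 235. ]
si6 [447.4, 322.3, 145] [613.9 368.1]
si6 [437.4, 332.3, 145] [584.8 361.2]
137 560.0 216 3 | 138 568.0 224 3 | 139 568.0 232 3 | 140 568.0 240 3 | 141 572.0 248 4 | 142 572.0 256 4 | 143 572.0 264 4 | 144 576.0 272 3 | 145 576.0 280 3 | 146 580.0 288 4 | 147 580.0 296 4 | 148 580.0 304 4 | 149 584.0 312 3 | 150 584.0 320 3 | 151 588.0 328 4 | 152 588.0 336 4 | 153 592.0 344 3 | 154 592.0 352 1 | 
[436.2 321.8 289.5]
```

```bash
python3 -m creep '[{"translation":[0.08,0.03,-1],"delta_rot":[0,0,0]},{"translation":[0,0,-1],"delta_rot":[0,0,0]},{"translation":[0,0,-1],"delta_rot":[0,0,0]},{"translation":[0,0,-1],"delta_rot":[0,0,0]},{"translation":[0,0,0],"delta_rot":[0,0,0]}]'
python3 -m creep '[{"translation":[0,0,-1.5],"delta_rot":[0,0,0]},{"translation":[0,0,-1.5],"delta_rot":[0,0,0]},{"translation":[0,0,-1.5],"delta_rot":[0,0,0]},{"translation":[0,0,-1.5],"delta_rot":[0,0,0]},{"translation":[0,0,-1],"delta_rot":[0,0,0]}]'
python3 -m creep '[{"translation":[0,0,-0.5],"delta_rot":[0,0,0]},{"translation":[0,0,-0.5],"delta_rot":[0,0,0]},{"translation":[0,0,0],"delta_rot":[0,0,0]},{"translation":[0,0,0],"delta_rot":[0,0,0]}]'
```

```text
time_s: 9.02
ee_pos: [435.8, 321.2, 240.8]
ee_rot: [-71.9, 89.7, -144.0]
force: [-0.0, 0.4, -2.9]
gripper_width: 18.0
time_s: 9.43
ee_pos: [436.6, 321.8, 172.5]
ee_rot: [-70.8, 89.9, -142.8]
force: [-0.4, 0.3, -2.2]
gripper_width: 17.4
time_s: 9.77
ee_pos: [437.4, 322.4, 164.4]
ee_rot: [105.8, 89.9, 33.7]
force: [-0.4, -0.2, -0.7]
gripper_width: 17.2
```

```bash
python3 -m creep '[{"translation":[0,0,-0.1],"delta_rot":[0,0,0]},{"translation":[0,0,-0.1],"delta_rot":[0,0,0]},{"translation":[0,0,0],"delta_rot":[0,0,0]}]'
python3 -m creep '[{"translation":[0,0,0],"delta_rot":[0,0,0]},{"translation":[0,0,0],"delta_rot":[0,0,0]},{"translation":[0,0,0],"delta_rot":[0,0,0]},{"translation":[0,0,2],"delta_rot":[0,0,0]},{"translation":[0,0,3],"delta_rot":[0,0,0]}]' 0.1
python3 -m creep '[{"translation":[0,0,3],"delta_rot":[0,0,0]},{"translation":[0,0,3],"delta_rot":[0,0,0]},{"translation":[0,0,0],"delta_rot":[0,0,0]}]'
python3 - <<'E'
from h import *
for n in('wrist','scene'): snap(n,n[:2]+'7')
s=readout.state(); print(s['ee_pos'],s['gripper_width'])
im,W=pts('wr7')
m=(abs(W[...,0]-437)<45)&(abs(W[...,1]-322)<45)&(W[...,2]>161)&(W[...,2]<172)
P=W[m];r=cv2.minAreaRect(P[:,:2].astype(np.float32));print(len(P),r,np.median(P[:,2]))
c=P.mean(0);u,sv,v=np.linalg.svd(P-c,full_matrices=False);print(v[2])
a=cv2.imread('pics/sc7.png');cv2.imwrite('pics/c7.png',cv2.resize(a[110:210,150:250],(500,500),interpolation=cv2.INTER_CUBIC))
E
```

```text
time_s: 10.02
ee_pos: [437.6, 322.4, 162.8]
ee_rot: [107.2, 89.9, 35.1]
force: [0.4, -0.6, 1.5]
gripper_width: 17.8
time_s: 10.43
ee_pos: [435.5, 320.9, 209.8]
ee_rot: [-72.2, 89.6, -144.3]
force: [1.5, 0.4, 0.9]
gripper_width: 47.8
time_s: 10.68
ee_pos: [439.6, 323.9, 278.5]
ee_rot: [107.4, 89.3, 35.3]
force: [-0.2, 0.5, 1.2]
gripper_width: 50.1
[437.54430873 322.42029333 273.20596371] 49.96183595220977
1332 ((438.0429382324219, 322.60540771484375), (17.360929489135742, 62.61579895019531), 17.95281982421875) 165.4979209107911
[ 1.34295762e-03 -8.54691201e-04  9.99998733e-01]
```

View pics/c7.png

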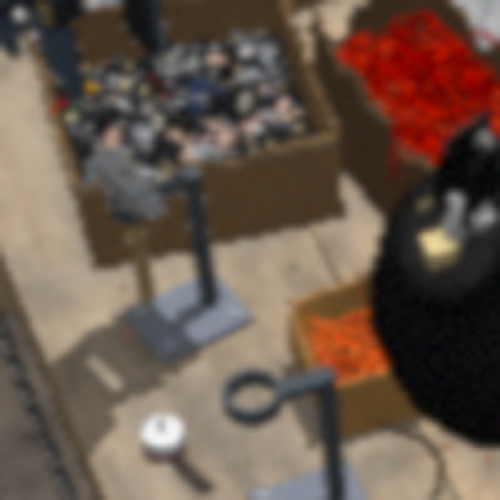

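View pics/wr7.png

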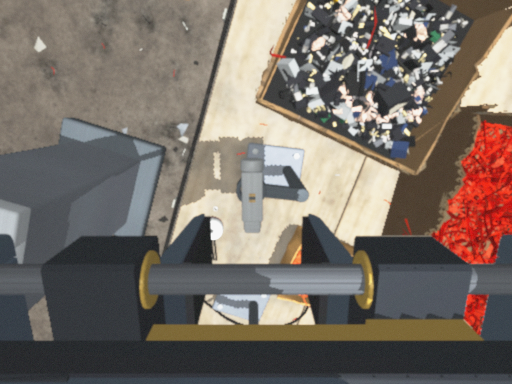

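```bash
python3 -m creep '[{"translation":[0,-2.5,0.5],"delta_rot":[0,0,0]},{"translation":[0,-3,0.5],"delta_rot":[0,0,0]},{"translation":[0,-3.5,0.5],"delta_rot":[0,0,0]},{"translation":[0,-3.5,0],"delta_rot":[0,0,0]},{"translation":[0,-3.5,0],"delta_rot":[0,0,0]}]' 1 20
python3 -m creep '[{"translation":[0,-2,0],"delta_rot":[0,0,0]},{"translation":[0,0,0],"delta_rot":[0,0,0]},{"translation":[0,0,0],"delta_rot":[0,0,0]}]'
python3 - <<'E'
from h import *
from scipy.optimize import least_squares
snap('wrist','w8'); s=readout.state(); print(s['ee_pos'],s['gripper_width'])
def fit(P,R,c):
    return least_squares(lambda p:np.maximum(np.abs(np.hypot(P[:,0]-p[0],P[:,1]-p[1])-(R-2))-1.5,0),c).x
for t in('w8','sc7','sc6','si6'):
    im,W=pts(t);cx,cy,R=455,128.5,19
    r=np.hypot(W[...,0]-cx,W[...,1]-cy)
    m=(r<R+4)&(r>R-8)&(W[...,2]>141.5)&(W[...,2]<148)
    P=W[m];print(t,len(P),P.min(0),P.max(0),np.median(P[:,2]),fit(P[:,:2],R,[cx,cy]))
cv2.imwrite('pics/w8z.png',cv2.resize(cv2.imread('pics/w8.png')[150:270,190:350],(800,600),interpolation=cv2.INTER_CUBIC))
E
```

```text
time_s: 11.2
ee_pos: [436.2, 160.6, 285.6]
ee_rot: [-85.1, 89.9, -157.1]
force: [0.2, 0.4, 0.5]
gripper_width: 80.5
time_s: 11.45
ee_pos: [436.6, 141.4, 285.9]
ee_rot: [-108.3, 89.9, 179.5]
force: [-0.5, 0.3, 0.2]
gripper_width: 91.6
[436.8044029  142.27264432 286.01111018] 91.22571474539302
w8 461 [436.35422687 110.70263001 141.52662388] [473.50402101 147.81593214 145.69936573] 143.56912694844456 [454.72149931 129.12082415]
sc7 38 [436.51531096 111.51929933 141.75816451] [476.70560606 147.98278586 147.63867359] 144.37209781895672 [455.07308043 129.50976472]
sc6 39 [436.78917291 112.59087395 141.82597751] [476.94403595 149.02692142 147.19977854] 144.05936583672852 [455.00344943 129.5613954 ]
si6 39 [436.82219215 107.98235049 142.34702057] [472.45424318 146.70307623 147.57873064] 145.04628155439732 [455.30557109 128.09978945]
```

View pics/w8z.png

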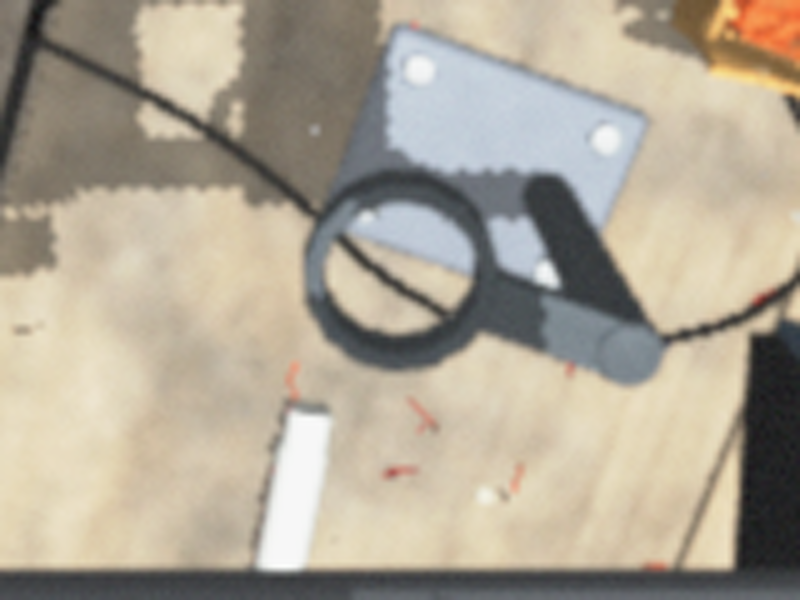

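```bash
python3 - <<'E'
from h import *
print(onz('w8',270,203.2,145))
for t in('scene0','side0'):
    im,W=pts(t)
    m=(abs(W[...,0]-630)<90)&(abs(W[...,1]+290)<90)&(W[...,2]>10)&(W[...,2]<165)
    P=W[m]; print(t,len(P))
    Q=P[P[:,2]>135];r=cv2.minAreaRect(Q[:,:2].astype(np.float32));print(r,Q.mean(0))
    F=W[(abs(W[...,0]-640)<110)&(abs(W[...,1]+310)<110)&(W[...,2]>3.)&(W[...,2]<12)];print(len(F),cv2.minAreaRect(F[:,:2].astype(np.float32)))
    print('teal');im=im.astype(int);m=(im[...,1]-im[...,0]>60)&(im[...,2]-im[...,0]>60)&(W[...,1]<-100)&(W[...,1]>-230)
    P=W[m];print(P.min(0),P.max(0),len(P))
E
for t in scene0 ; do python3 - <<'E'
import cv2
a=cv2.imread('pics/scene0.png');b=cv2.imread('pics/side0.png')
cv2.imwrite('pics/z3.png',__import__('numpy').hstack([cv2.resize(a[240:320,280:360],(400,400),interpolation=2),cv2.resize(b[240:320,285:365],(400,400),interpolation=2)]))
E
done
```

```text
[453.6 131.7 145. ]
scene0 709
((632.3917236328125, -274.209716796875), (80.27855682373047, 42.76516342163086), 74.18666076660156) [ 625.50677137 -275.63613024  143.53507149]
739 ((639.9951171875, -260.3535461425781), (120.30274200439453, 219.85130310058594), 89.88026428222656)
teal
[ 448.71223828 -170.97834338   23.48924604] [ 666.76277549 -150.02386227  131.97538962] 154
side0 621
((633.5469360351562, -275.54345703125), (79.23773193359375, 45.397220611572266), 75.27022552490234) [ 625.36406559 -277.23314789  144.1559104 ]
936 ((639.8888549804688, -270.39752197265625), (139.77357482910156, 219.0073699951172), 89.90567016601562)
teal
[ 446.79054525 -172.60743899   27.98339515] [ 662.61704193 -154.18517367  131.06742583] 119
```

View pics/z3.png

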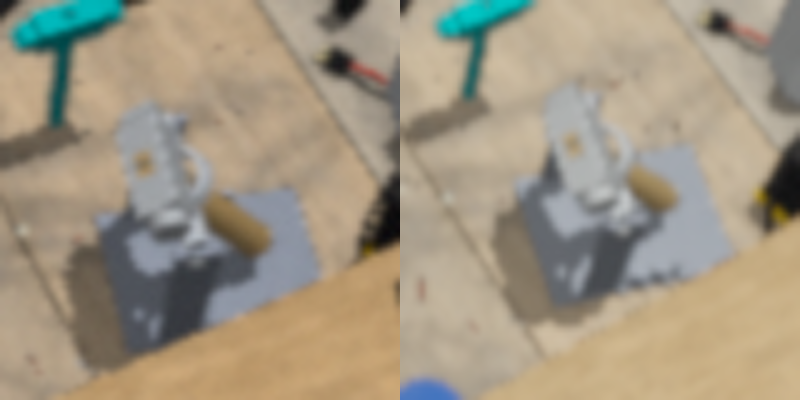

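```bash
python3 -m creep '[{"translation":[-2.6,-2.6,0.5],"delta_rot":[0,0,-0.1]},{"translation":[-2.6,-2.6,0.5],"delta_rot":[0,0,-0.1]},{"translation":[-2.6,-2.6,0.5],"delta_rot":[0,0,-0.1]},{"translation":[0,-3.4,0],"delta_rot":[0,0,-0.1]},{"translation":[0,-3.4,0],"delta_rot":[0,0,-0.1]}]'
python3 -m creep '[{"translation":[0,-3.4,0],"delta_rot":[0,0,-0.076]},{"translation":[0,-3.4,0],"delta_rot":[0,0,0]},{"translation":[0,-3.4,0],"delta_rot":[0,0,0]},{"translation":[2,-3,0],"delta_rot":[0,0,0]},{"translation":[3.2,-2.4,0],"delta_rot":[0,0,0]}]'
python3 -m creep '[{"translation":[3.2,-2.4,0],"delta_rot":[0,0,0]},{"translation":[3.2,-2.4,0],"delta_rot":[0,0,0]},{"translation":[3.2,-2.4,0],"delta_rot":[0,0,0]},{"translation":[3.2,-2.4,0],"delta_rot":[0,0,0]},{"translation":[3.2,-2.4,0],"delta_rot":[0,0,0]}]'
python3 - <<'E'
from h import *
s=readout.state(); print(s['ee_pos'],s['qpos'],s['qpos'][0]-s['qpos'][5])
E
```

```text
time_s: 11.92
ee_pos: [358.3, -3.5, 302.1]
ee_rot: [131.9, 89.9, 31.1]
force: [1.5, 0.5, -0.0]
gripper_width: 91.0
time_s: 12.33
ee_pos: [410.4, -160.9, 302.0]
ee_rot: [-71.4, 90.0, -176.5]
force: [0.1, 0.4, 0.1]
gripper_width: 91.0
time_s: 12.75
ee_pos: [573.6, -279.6, 300.6]
ee_rot: [-126.2, 89.9, 128.8]
force: [1.2, -0.1, 0.7]
gripper_width: 91.2
[ 573.64538951 -279.55916614  300.59129616] [-2.70335679e+01  2.24344587e+01  7.30663856e+01  3.83471550e-02
  8.45843320e+01 -1.20758118e+01] -14.957756131264867
```

```bash
python3 -m creep '[{"translation":[3.2,-2.4,0],"delta_rot":[0,0,0]},{"translation":[1.5,-1.5,0],"delta_rot":[0,0,0]},{"translation":[0,0,0],"delta_rot":[0,0,0]},{"translation":[0,0,0],"delta_rot":[0,0,0]}]'
python3 - <<'E'
from h import *
snap('wrist','w9'); s=readout.state(); print(s['ee_pos'])
E
python3 -m creep '[{"translation":[-2.5,0,1],"delta_rot":[0,0,0]},{"translation":[-2.5,0,1],"delta_rot":[0,0,0]},{"translation":[0,0,0],"delta_rot":[0,0,0]},{"translation":[0,0,0],"delta_rot":[0,0,0]}]'
python3 - <<'E'
from h import *
snap('wrist','w10'); s=readout.state(); print(s['ee_pos'])
E
```

```text
time_s: 13.08
ee_pos: [619.4, -317.9, 299.4]
ee_rot: [-112.7, 89.8, 142.3]
force: [-0.1, 0.8, -0.0]
gripper_width: 91.4
[ 618.65620986 -317.43349014  300.41789572]
time_s: 13.47
ee_pos: [567.2, -317.6, 324.2]
ee_rot: [84.6, 89.8, -20.5]
force: [-0.1, 0.1, -0.6]
gripper_width: 91.2
[ 567.81606806 -317.68741855  323.16236694]
```

View pics/w9.png

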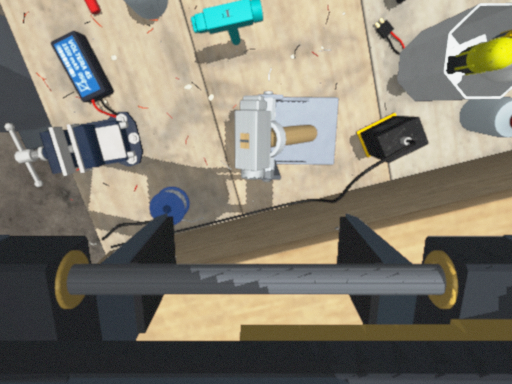

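View pics/w10.png

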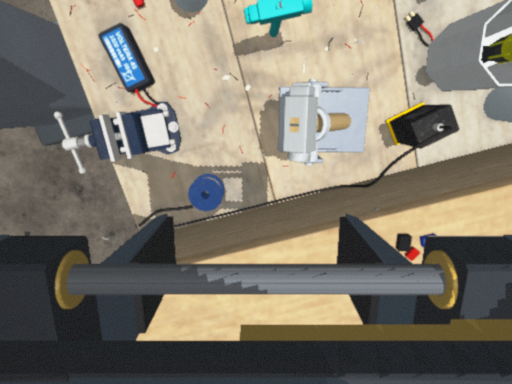

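```bash
python3 - <<'E'
from h import *
a=cv2.imread('pics/w9.png');b=cv2.imread('pics/w10.png')
cv2.imwrite('pics/w9z.png',np.hstack([cv2.resize(a[80:190,225:345],(400,367),interpolation=2),cv2.resize(b[70:180,265:385],(400,367),interpolation=2)]))
for t,box in(('w9',(238,280,90,182)),('w10',(280,325,78,170))):
    im,W=pts(t)
    S=W[box[2]:box[3],box[0]:box[1]].reshape(-1,3)
    S=S[S[:,2]>125]
    # RANSAC plane
    rng=np.random.default_rng(0);best=None
    for _ in range(800):
        p=S[rng.choice(len(S),3,False)];n=np.cross(p[1]-p[0],p[2]-p[0]);n/=np.linalg.norm(n)+1e-9
        k=abs((S-p[0])@n)<1.2
        if best is None or k.sum()>best.sum():best=k
    Q=S[best];c=Q.mean(0);u,s,v=np.linalg.svd(Q-c,full_matrices=False);n=v[2]*np.sign(v[2][2])
    print(t,len(S),best.sum(),'c',c.round(1),'n',n.round(3),'tilt',np.degrees(np.arccos(n[2])).round(1),'leanyaw',np.degrees(np.arctan2(n[1],n[0])).round(1),'long',(v[0]*np.sign(v[0][1])).round(3),np.degrees(np.arctan2(v[0][1],v[0][0])).round(1))
    e=np.array([v[0],np.cross(n,v[0])]);q=(Q-c)@e.T
    r=cv2.minAreaRect(q.astype(np.float32));print(r, c+e.T@np.array(r[0]))
E
```

```text
w9 2798 1063 c [ 622.8 -275.6  144.6] n [-0.538  0.142  0.831] tilt 33.8 leanyaw 165.2 long [0.279 0.96  0.017] -106.2
((3.6668243408203125, -0.46223926544189453), (64.26936340332031, 22.853731155395508), 0.2278086245059967) [ 621.42752059 -279.02530115  144.28722947]
w10 2539 1167 c [ 621.5 -273.8  143.2] n [-0.556  0.158  0.816] tilt 35.4 leanyaw 164.1 long [0.28  0.96  0.004] -106.3
((4.134006500244141, -0.4300222396850586), (63.04676055908203, 26.525667190551758), 0.44519853591918945) [ 620.01500732 -277.63321788  142.97390216]
```

View pics/w9z.png

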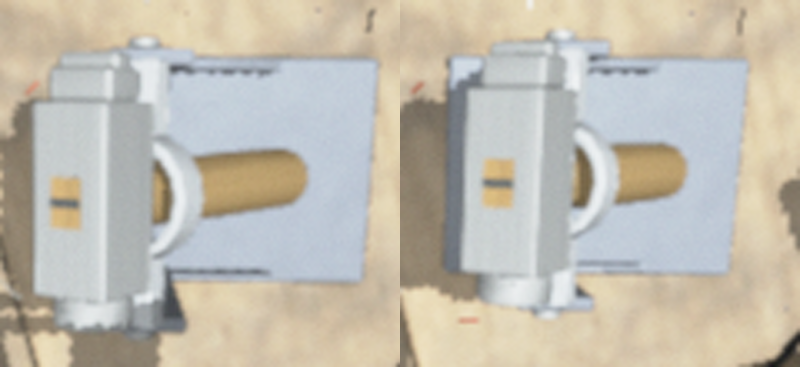

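```bash
python3 - <<'E'
from h import *
from scipy.spatial.transform import Rotation as Ro
X,r=tri(('w9',244.8,140.9),('w10',294.4,124.9));print(X,r)
for t,u,v in(('w9',245,141),('w10',294,125)):
    im,W=pts(t);print(np.nanmedian(W[v-1:v+2,u-1:u+2].reshape(-1,3),0))
th=np.radians(164.2);a=np.array([np.sin(np.radians(35))*np.cos(th),np.sin(np.radians(35))*np.sin(th),np.cos(np.radians(35))])
print('a',a,'origin head',X-26*a)
x=-a;z=np.array([np.cos(th+np.pi/2),np.sin(th+np.pi/2),0]);y=np.cross(z,x)
Rg=np.stack([x,y,z],1);print(Rg.round(3))
s=readout.state();Rc=Ro.from_euler('xyz',s['ee_rot'],degrees=True)
print((Ro.from_matrix(Rg)*Rc.inv()).as_rotvec(), s['ee_pos'],s['qpos'])
# TCP at: fingertips 2.5mm above underside => TCP 16.5 above underside
g=X-26*a+16.5*a;print('grasp tcp',g,'pre',g+60*a)
E
```

```text
[ 620.4 -274.1  142.3] [0. 0.]
[ 620.68068375 -274.07624299  144.15458801]
[ 619.8496383  -273.89057211  143.43369327]
a [-0.55190557  0.15617353  0.81915204] origin head [ 634.74954476 -278.16051188  121.00204685]
[[ 0.552  0.788 -0.272]
 [-0.156 -0.223 -0.962]
 [-0.819  0.574  0.   ]]
[-0.16197009 -0.5869595  -0.01297904] [ 567.81606806 -317.68741855  323.16236694] [-3.02568473e+01  2.32917510e+01  6.86130249e+01  3.54743857e-02
  8.79877455e+01 -1.52236770e+01]
grasp tcp [ 625.64310289 -275.58364857  134.51805558] pre [ 592.52876883 -266.21323654  183.66717824]
```

```bash
python3 - <<'E'
from h import *
for t in('w9','scene0','side0'):
    im,W=pts(t)
    m=(W[...,0]>420)&(W[...,0]<580)&(W[...,1]>-340)&(W[...,1]<-150)&(W[...,2]>20)&(W[...,2]<220)
    P=W[m];print(t,len(P),P.min(0).round(),P.max(0).round())
print(onz('w9',244.8,140.9,145),onz('w10',294.4,124.9,145))
E
python3 -m creep '[{"translation":[0,1,-0.5],"delta_rot":[-0.027,-0.098,-0.002]},{"translation":[0,1,-0.5],"delta_rot":[-0.027,-0.098,-0.002]},{"translation":[0,1,-0.5],"delta_rot":[-0.027,-0.098,-0.002]},{"translation":[0,1,-0.5],"delta_rot":[-0.027,-0.098,-0.002]},{"translation":[0,1,-0.5],"delta_rot":[-0.027,-0.098,-0.002]}]' 0.6 20
python3 -m creep '[{"translation":[0.2,0.8,-1],"delta_rot":[-0.027,-0.098,-0.002]},{"translation":[0,0,-1.8],"delta_rot":[0,0,0]},{"translation":[0,0,-2],"delta_rot":[0,0,0]},{"translation":[0,0,-1.5],"delta_rot":[0,0,0]},{"translation":[0,0,0],"delta_rot":[0,0,0]}]'
python3 -m creep '[{"translation":[0,0,0],"delta_rot":[0,0,0]},{"translation":[0,0,0],"delta_rot":[0,0,0]}]'
python3 - <<'E'
from h import *
from scipy.spatial.transform import Rotation as Ro
snap('wrist','w11'); s=readout.state(); print(s['ee_pos'],s['qpos']);print(Ro.from_euler('xyz',s['ee_rot'],degrees=True).as_matrix().round(3))
E
```

```text
w9 3612 [ 420. -340.   20.] [ 511. -150.   71.]
scene0 550 [ 420. -330.   20.] [ 508. -150.   73.]
side0 519 [ 420. -340.   21.] [ 511. -151.   76.]
[ 620.6 -273.9  145. ] [ 620.1 -273.8  145. ]
time_s: 13.93
ee_pos: [568.4, -267.7, 297.0]
ee_rot: [90.0, 60.6, -15.7]
force: [0.2, 0.2, -1.1]
gripper_width: 73.2
time_s: 14.35
ee_pos: [568.3, -258.7, 229.2]
ee_rot: [90.3, 55.5, -15.5]
force: [0.8, -0.2, -0.8]
gripper_width: 72.8
time_s: 14.52
ee_pos: [571.1, -260.9, 235.0]
ee_rot: [90.0, 55.0, -15.7]
force: [0.7, -0.5, 0.6]
gripper_width: 72.8
[ 571.17096934 -261.07189592  235.43749374] [-29.67059635   9.19521619 110.07388631  17.38052614  27.51874263
 -26.98221522]
[[ 0.553  0.788 -0.272]
 [-0.156 -0.222 -0.962]
 [-0.818  0.575  0.   ]]
```

View pics/w11.png

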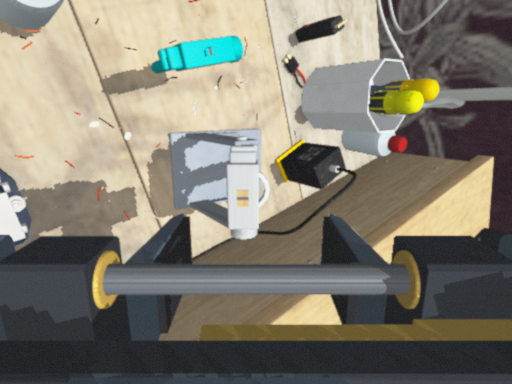

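```bash
python3 - <<'E'
from h import *
from scipy.spatial.transform import Rotation as Ro
b=cv2.imread('pics/w11.png');cv2.imwrite('pics/w11z.png',cv2.resize(b[130:250,200:300],(500,600),interpolation=2))
X,r=tri(('w9',244.8,140.9),('w10',294.4,124.9),('w11',242.5,198));print(X,r)
im,W=pts('w11');print(np.nanmedian(W[196:200,241:245].reshape(-1,3),0))
S=W[155:230,230:256].reshape(-1,3);S=S[S[:,2]>130]
c=np.median(S,0);k=np.ones(len(S),bool)
for _ in range(6):
    c=S[k].mean(0);u,s,v=np.linalg.svd(S[k]-c,full_matrices=False);k=abs((S-c)@v[2])<1.5
n=v[2]*np.sign(v[2][2]);print(k.sum(),c,n,np.degrees(np.arccos(n[2])),np.degrees(np.arctan2(n[1],n[0])),v[0],np.degrees(np.arctan2(v[0][1],v[0][0])))
R=Ro.from_euler('xyz',readout.state()['ee_rot'],degrees=True).as_matrix();p=readout.state()['ee_pos']
for Y in (X,np.array([620.4,-274,145])): print('insert in tool',R.T@(Y-p))
E
```

```text
[ 620.4 -274.   142.6] [0.1 0.  0.1]
[ 619.98419393 -272.9709461   143.70319364]
1617 [ 620.57899168 -273.19618071  142.83617809] [-0.54946079  0.15497904  0.82102031] 34.812938973078154 164.2485440778206 [-0.28159206 -0.9595062  -0.00733288] -106.35569889407482
insert in tool [105.21864318 -11.7288388   -0.95133932]
insert in tool [103.25485382 -10.34915372  -0.95067751]
```

View pics/w11z.png

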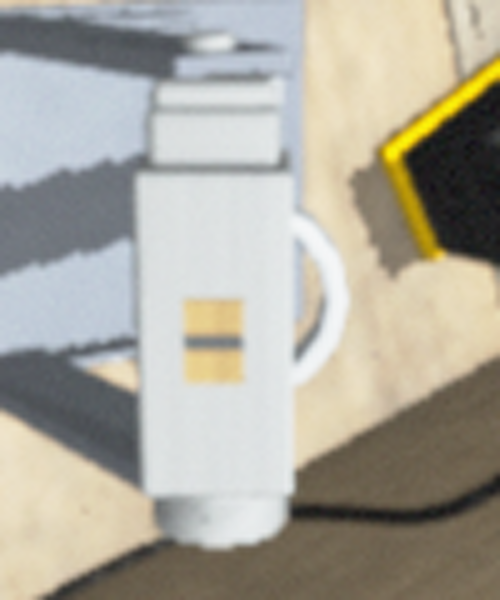

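```bash
python3 -m creep '[{"translation":[-0.85,0.35,-0.64],"delta_rot":[0,0,0]},{"translation":[1.1,-0.31,-1.64],"delta_rot":[0,0,0]},{"translation":[1.1,-0.31,-1.64],"delta_rot":[0,0,0]},{"translation":[1.1,-0.31,-1.64],"delta_rot":[0,0,0]},{"translation":[0,0,0],"delta_rot":[0,0,0]}]'
python3 -m creep '[{"translation":[0,0,0],"delta_rot":[0,0,0]},{"translation":[0,0,0],"delta_rot":[0,0,0]}]'
python3 - <<'E'
from h import *
from scipy.spatial.transform import Rotation as Ro
snap('wrist','w12b');s=readout.state()
R=Ro.from_euler('xyz',s['ee_rot'],degrees=True).as_matrix();p=s['ee_pos'];print(p)
for Y in ([620.4,-274,142.6],[620.4,-274,145]): print('insert in tool',R.T@(np.array(Y)-p))
E
```

```text
time_s: 14.98
ee_pos: [595.3, -266.6, 176.3]
ee_rot: [90.1, 55.2, -15.7]
force: [-0.2, 0.8, -0.2]
gripper_width: 73.3
time_s: 15.15
ee_pos: [595.0, -266.9, 179.8]
ee_rot: [90.0, 54.9, -15.8]
force: [0.1, 0.3, 0.3]
gripper_width: 72.9
[ 594.97463937 -266.96888308  180.13726606]
insert in tool [ 4.58792540e+01  4.99091904e-03 -1.61056699e-01]
insert in tool [43.91548646  1.38470696 -0.16021908]
```

View pics/w12b.png

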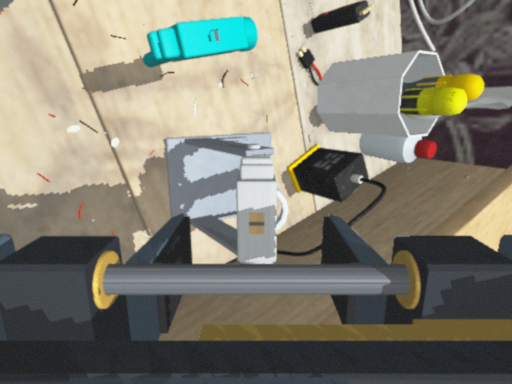

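```bash
python3 -m creep '[{"translation":[0.99,-0.28,-1.46],"delta_rot":[0,0,0]},{"translation":[0.99,-0.28,-1.46],"delta_rot":[0,0,0]},{"translation":[0.7,-0.2,-1.04],"delta_rot":[0,0,0]},{"translation":[0.28,-0.07,-0.41],"delta_rot":[0,0,0]},{"translation":[0,0,0],"delta_rot":[0,0,0]}]'
python3 -m creep '[{"translation":[0,0,0],"delta_rot":[0,0,0]},{"translation":[0,0,0],"delta_rot":[0,0,0]},{"translation":[0,0,0],"delta_rot":[0,0,0]}]' 0 30
python3 -m creep '[{"translation":[0,0,0],"delta_rot":[0,0,0]},{"translation":[0,0,0],"delta_rot":[0,0,0]},{"translation":[0,0,0],"delta_rot":[0,0,0]},{"translation":[0,0,0],"delta_rot":[0,0,0]}]' -0.8 30
```

```text
time_s: 15.62
ee_pos: [624.3, -274.9, 134.1]
ee_rot: [90.1, 55.1, -15.7]
force: [-0.3, -1.5, 0.2]
gripper_width: 72.9
time_s: 15.87
ee_pos: [624.3, -275.1, 135.7]
ee_rot: [90.0, 55.0, -15.8]
force: [-0.4, 0.0, -0.4]
gripper_width: 55.6
time_s: 16.2
ee_pos: [624.2, -275.0, 134.9]
ee_rot: [90.0, 55.0, -15.8]
force: [1.0, -0.3, -0.2]
gripper_width: 29.4
```

```bash
python3 -m creep '[{"translation":[0,0,0],"delta_rot":[0,0,0]},{"translation":[0,0,0],"delta_rot":[0,0,0]},{"translation":[0,0,0],"delta_rot":[0,0,0]}]' -0.8 55
python3 -m creep '[{"translation":[-0.28,0.08,0.41],"delta_rot":[0,0,0]},{"translation":[-0.55,0.16,0.82],"delta_rot":[0,0,0]},{"translation":[-0.83,0.23,1.23],"delta_rot":[0,0,0]},{"translation":[-0.83,0.23,1.23],"delta_rot":[0,0,0]},{"translation":[0,0,0],"delta_rot":[0,0,0]}]'
python3 - <<'E'
from h import *
snap('wrist','w13');s=readout.state();print(s['ee_pos'],s['force'],s['torque'],s['gripper_width'])
E
```

```text
time_s: 16.45
ee_pos: [625.0, -275.5, 135.6]
ee_rot: [90.0, 54.9, -15.8]
force: [0.9, -0.5, 3.3]
gripper_width: 25.5
time_s: 16.87
ee_pos: [599.1, -268.0, 173.4]
ee_rot: [90.0, 54.9, -15.8]
force: [1.5, -1.2, 2.3]
gripper_width: 25.7
[ 599.56313345 -268.2213598   172.80782138] [ 1.54486485 -0.89486796  1.34314392] [-0.19311957 -0.21469666  0.1196427 ] 26.000490268650278
```

View pics/w13.png

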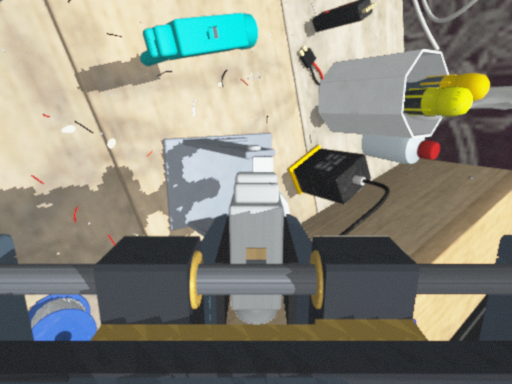

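```bash
python3 -m creep '[{"translation":[-1.1,0.31,1.64],"delta_rot":[0,0,0]},{"translation":[-1.1,0.31,1.64],"delta_rot":[0,0,0]},{"translation":[-1.1,0.31,1.64],"delta_rot":[0,0,0]},{"translation":[-1.1,0.31,1.64],"delta_rot":[0,0,0]},{"translation":[-0.82,0.23,1.22],"delta_rot":[0,0,0]}]'
python3 -m creep '[{"translation":[0,0,0],"delta_rot":[0,0,0]},{"translation":[0,0,0],"delta_rot":[0,0,0]}]'
python3 - <<'E'
from h import *
snap('wrist','w14');snap('scene','s14');s=readout.state();print(s['ee_pos'],s['force'],s['torque'],s['gripper_width'])
cv2.imwrite('pics/s14z.png',cv2.resize(cv2.imread('pics/s14.png')[150:330,200:380],(600,600),interpolation=2))
E
```

```text
time_s: 17.33
ee_pos: [545.5, -252.2, 247.8]
ee_rot: [90.1, 55.3, -15.6]
force: [0.4, 0.5, -2.6]
gripper_width: 25.7
time_s: 17.5
ee_pos: [546.3, -252.8, 247.7]
ee_rot: [90.1, 55.2, -15.7]
force: [0.1, -0.3, -2.6]
gripper_width: 26.0
[ 546.49222334 -252.75467581  246.80343746] [ 0.84039393 -0.15621866 -3.40370607] [ 0.12186378  0.70606372 -0.02794252] 25.649007009555238
```

View pics/s14z.png

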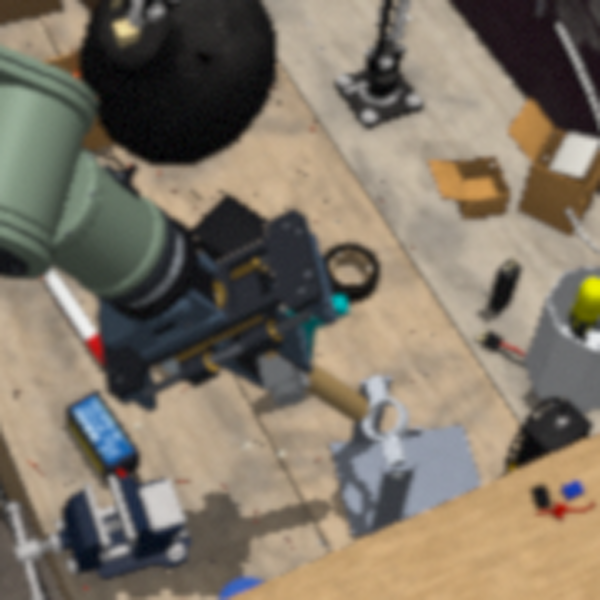

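View pics/w14.png

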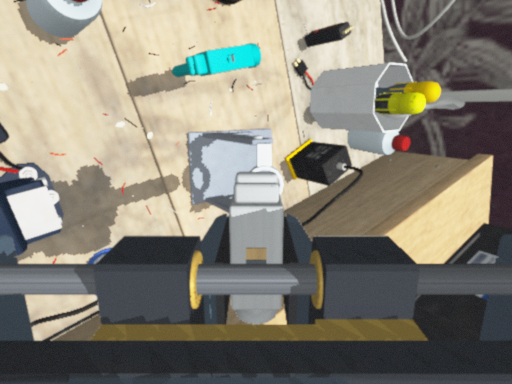

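```bash
python3 -m creep '[{"translation":[-2.5,0.7,2],"delta_rot":[0,0,0]},{"translation":[-2.5,0.7,2],"delta_rot":[0.0275,0.098,0.002]},{"translation":[-2,0.8,1],"delta_rot":[0.0275,0.098,0.002]},{"translation":[-2,0.8,0.8],"delta_rot":[0.0275,0.098,0.002]},{"translation":[-1.5,0.8,0.5],"delta_rot":[0.0275,0.098,0.002]}]'
python3 -m creep '[{"translation":[-1.5,1,0],"delta_rot":[0.0275,0.098,0.002]},{"translation":[-1.5,1,0],"delta_rot":[0.0275,0.098,0.002]},{"translation":[-1.5,1.5,0],"delta_rot":[0,0,0.08]},{"translation":[-1.5,2,0],"delta_rot":[0,0,0.1]},{"translation":[-1.3,2.5,0],"delta_rot":[0,0,0.1]}]'
python3 - <<'E'
from h import *
from scipy.spatial.transform import Rotation as Ro
s=readout.state();print(s['ee_pos'],s['qpos'],s['force'],s['gripper_width']);print(Ro.from_euler('xyz',s['ee_rot'],degrees=True).as_matrix().round(3))
E
```

```text
time_s: 18.02
ee_pos: [441.8, -215.3, 312.5]
ee_rot: [90.3, 78.5, -15.1]
force: [0.3, -0.5, -3.6]
gripper_width: 25.9
time_s: 18.43
ee_pos: [370.1, -135.3, 310.0]
ee_rot: [-170.7, 89.7, 100.4]
force: [1.0, 0.6, -2.4]
gripper_width: 25.8
[ 370.14103681 -135.27215572  309.95900652] [-21.92277661  -1.05330339 101.49846459   0.21802698  79.69069703
 -23.11958202] [ 0.96948012  0.56860614 -2.35286918] 25.820152937105355
[[-0.001  1.     0.02 ]
 [ 0.004  0.02  -1.   ]
 [-1.    -0.001 -0.004]]
```

```bash
python3 -m creep '[{"translation":[-0.5,2.8,0],"delta_rot":[0,0,0.097]},{"translation":[0,3,0],"delta_rot":[0,0,0.097]},{"translation":[0,3,0],"delta_rot":[0,0,0.097]},{"translation":[0,3,0],"delta_rot":[0,0,0.097]},{"translation":[0,3,0],"delta_rot":[0,0,0.097]}]'
python3 -m creep '[{"translation":[0,3,0],"delta_rot":[0,0,0.097]},{"translation":[0,3,0],"delta_rot":[0,0,0.097]},{"translation":[0,2.5,0],"delta_rot":[0,0,0]},{"translation":[1.5,1.5,0],"delta_rot":[0,0,0]},{"translation":[2,0.5,0],"delta_rot":[0,0,0]}]'
python3 -m creep '[{"translation":[2,0,0],"delta_rot":[0,0,0]},{"translation":[0,0,0],"delta_rot":[0,0,0]},{"translation":[0,0,0],"delta_rot":[0,0,0]}]'
python3 - <<'E'
from h import *
from scipy.spatial.transform import Rotation as Ro
for n in('wrist','scene'):snap(n,n[:2]+'15')
s=readout.state();print(s['ee_pos'],s['qpos'],s['force'],s['gripper_width']);print(Ro.from_euler('xyz',s['ee_rot'],degrees=True).as_matrix().round(3))
cv2.imwrite('pics/s15z.png',cv2.resize(cv2.imread('pics/sc15.png')[110:230,120:280],(800,600),interpolation=2))
E
```

```text
time_s: 18.85
ee_pos: [365.1, 14.2, 310.7]
ee_rot: [161.9, 89.8, 100.9]
force: [0.9, 0.4, -2.5]
gripper_width: 25.5
time_s: 19.27
ee_pos: [399.6, 120.5, 310.7]
ee_rot: [163.2, 89.7, 113.3]
force: [1.1, -0.4, -2.3]
gripper_width: 25.6
time_s: 19.52
ee_pos: [420.7, 118.1, 310.1]
ee_rot: [-172.4, 89.7, 137.5]
force: [-0.8, -0.2, -3.4]
gripper_width: 26.0
[419.55615202 117.69451462 310.72574914] [ 13.98865299   2.93841414  97.30270602   0.23249797  79.8746355
 -25.89082158] [ 0.04878189 -0.07240275 -2.95199704] 25.76326412463749
[[-0.003  0.768  0.641]
 [ 0.003  0.641 -0.768]
 [-1.    -0.    -0.004]]
```

View pics/s15z.png

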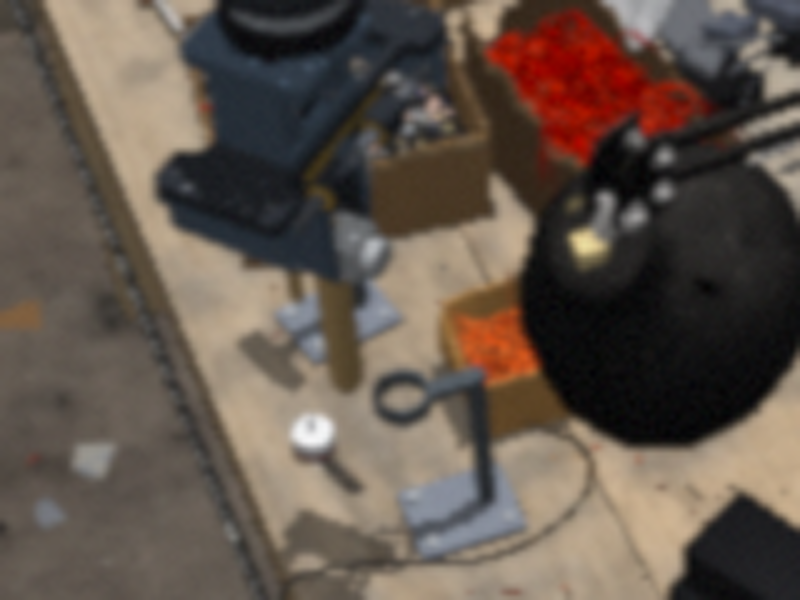

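View pics/wr15.png

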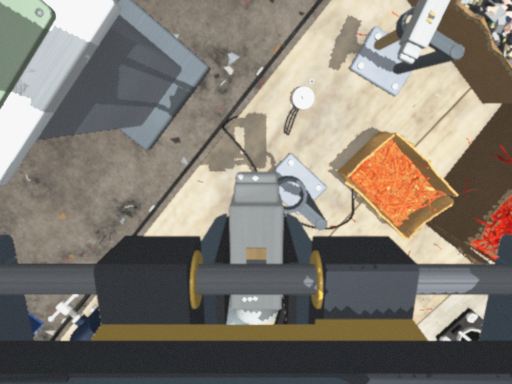

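```bash
cat > hfit.py <<'E'
from h import *
from scipy.optimize import least_squares
def handle(tags,cx,cy,z0,z1,rad=11):
    S=[]
    for t in tags:
        im,W=pts(t);m=(abs(W[...,0]-cx)<22)&(abs(W[...,1]-cy)<22)&(W[...,2]>z0)&(W[...,2]<z1);S.append(W[m])
    P=np.vstack(S);zm=(z0+z1)/2
    def f(p):
        d=np.array([p[2],p[3],1]);d/=np.linalg.norm(d);q=P-[p[0],p[1],zm];return np.linalg.norm(np.cross(q,d),axis=1)-rad
    r=least_squares(f,[cx,cy,0,0],loss='soft_l1',f_scale=1.);return r.x.round(3),zm,len(P),np.sqrt(np.mean(r.fun**2)).round(2)
E
python3 - <<'E'
from hfit import *
snap('side','si15')
for tg in(['sc15'],['si15'],['sc15','si15']): print(tg,handle(tg,421,119,195,280))
print(onz('wr15',256,254,319.5), W if 0 else '')
im,W=pts('wr15');print(np.nanmedian(W[252:256,254:259].reshape(-1,3),0))
E
```

```text
['sc15'] (array([4.20501e+02, 1.21381e+02, 8.00000e-03, 1.80000e-02]), 237.5, 140, np.float64(1.66))
['si15'] (array([4.20709e+02, 1.19637e+02, 9.00000e-03, 1.20000e-02]), 237.5, 114, np.float64(1.32))
['sc15', 'si15'] (array([4.20686e+02, 1.20499e+02, 1.30000e-02, 1.30000e-02]), 237.5, 254, np.float64(1.66))
[418.2 120.9 319.5] 
[417.9483575  121.38268426 319.85792719]
```

```bash
python3 -m creep '[{"translation":[1.8,0.42,0],"delta_rot":[0,0,0]},{"translation":[1.74,0.41,0],"delta_rot":[0,0,0]},{"translation":[0,0,-1],"delta_rot":[0,0,0]},{"translation":[0,0,-0.6],"delta_rot":[0,0,0]},{"translation":[0,0,0],"delta_rot":[0,0,0]}]'
python3 -m creep '[{"translation":[0,0,0],"delta_rot":[0,0,0]},{"translation":[0,0,0],"delta_rot":[0,0,0]}]'
python3 - <<'E'
from hfit import *
for n in('scene','side','wrist'):snap(n,n[:2]+'16')
print(readout.state()['ee_pos'])
for tg in(['sc16'],['si16'],['sc16','si16']): print(tg,handle(tg,455,129,180,265))
im,W=pts('wr16');print(np.nanmedian(W[252:256,254:259].reshape(-1,3),0))
for t in('sc16','si16','wr16'):
    im,W=pts(t);cx,cy,R=455,129,19
    r=np.hypot(W[...,0]-cx,W[...,1]-cy)
    m=(r<R+4)&(r>R-8)&(W[...,2]>141.5)&(W[...,2]<148);P=W[m][:,:2]
    print(t,len(P),least_squares(lambda p:np.maximum(np.abs(np.hypot(P[:,0]-p[0],P[:,1]-p[1])-(R-2))-1.5,0),[cx,cy]).x)
a=cv2.imread('pics/sc16.png');b=cv2.imread('pics/si16.png')
z=lambda i,u,v:cv2.resize(i[v:v+75,u:u+50],(400,600),interpolation=2)
cv2.imwrite('pics/c16.png',np.hstack([z(a,175,145),z(b,185,155)]))
E
```

```text
time_s: 20.08
ee_pos: [453.4, 125.4, 294.0]
ee_rot: [-156.9, 89.7, 153.0]
force: [-0.3, 0.8, -4.1]
gripper_width: 25.8
time_s: 20.25
ee_pos: [454.7, 125.8, 296.1]
ee_rot: [147.3, 89.8, 97.1]
force: [-0.7, -0.0, -2.8]
gripper_width: 25.6
[455.14480172 125.90621038 296.36816683]
['sc16'] (array([ 4.55994e+02,  1.29213e+02, -1.70000e-02,  3.00000e-03]), 222.5, 134, np.float64(1.6))
['si16'] (array([ 4.56242e+02,  1.27818e+02, -7.00000e-03, -2.00000e-03]), 222.5, 108, np.float64(1.4))
['sc16', 'si16'] (array([ 4.56108e+02,  1.28512e+02, -1.10000e-02,  2.00000e-03]), 222.5, 242, np.float64(1.62))
[452.18799641 129.29612817 306.66199625]
sc16 30 [455.4816862  129.71367707]
si16 28 [455.68198659 128.88712648]
wr16 129 [455.14110649 129.01318632]
```

View pics/c16.png

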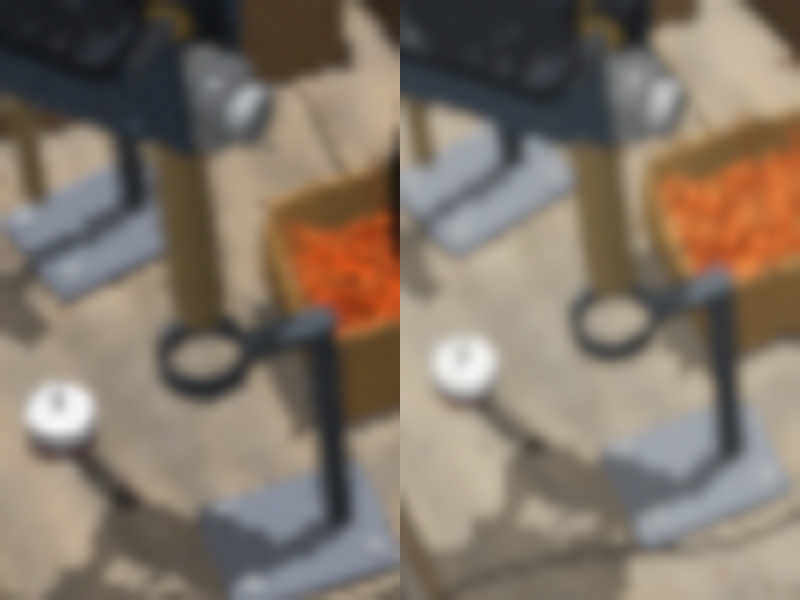

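```bash
python3 -m creep '[{"translation":[-0.05,0.03,-1],"delta_rot":[0,0,0]},{"translation":[0,0,-1],"delta_rot":[0,0,0]},{"translation":[0,0,-1],"delta_rot":[0,0,0]},{"translation":[0,0,-1],"delta_rot":[0,0,0]},{"translation":[0,0,0],"delta_rot":[0,0,0]}]'
python3 -m creep '[{"translation":[0,0,-1.5],"delta_rot":[0,0,0]},{"translation":[0,0,-1.5],"delta_rot":[0,0,0]},{"translation":[0,0,-1.5],"delta_rot":[0,0,0]},{"translation":[0,0,-1.5],"delta_rot":[0,0,0]},{"translation":[0,0,-1.5],"delta_rot":[0,0,0]}]'
python3 -m creep '[{"translation":[0,0,-0.6],"delta_rot":[0,0,0]},{"translation":[0,0,-0.3],"delta_rot":[0,0,0]},{"translation":[0,0,0],"delta_rot":[0,0,0]},{"translation":[0,0,0],"delta_rot":[0,0,0]}]'
```

```text
time_s: 20.82
ee_pos: [453.2, 125.8, 252.9]
ee_rot: [-150.1, 89.6, 159.8]
force: [-1.5, 0.3, -2.6]
gripper_width: 25.7
time_s: 21.23
ee_pos: [454.9, 126.3, 180.1]
ee_rot: [144.7, 89.8, 94.5]
force: [0.3, 0.4, -3.0]
gripper_width: 25.5
time_s: 21.57
ee_pos: [455.4, 126.4, 172.5]
ee_rot: [129.1, 89.8, 78.9]
force: [-0.1, -0.4, -2.6]
gripper_width: 25.3
```

```bash
python3 -m creep '[{"translation":[0,0,-0.3],"delta_rot":[0,0,0]},{"translation":[0,0,-0.2],"delta_rot":[0,0,0]},{"translation":[0,0,0],"delta_rot":[0,0,0]}]'
python3 -m creep '[{"translation":[0,0,-0.15],"delta_rot":[0,0,0]},{"translation":[0,0,-0.1],"delta_rot":[0,0,0]},{"translation":[0,0,0],"delta_rot":[0,0,0]}]'
python3 - <<'E'
from h import *
snap('wrist','w17')
im,W=pts('w17');print(np.nanmedian(W[250:256,254:259].reshape(-1,3),0)); print(np.nanmedian(W[225:245,245:265].reshape(-1,3),0))
print(readout.state()['ee_pos'],readout.state()['force'])
E
```

```text
time_s: 21.82
ee_pos: [454.7, 126.2, 166.8]
ee_rot: [146.8, 89.8, 96.6]
force: [-0.7, 0.1, -3.1]
gripper_width: 25.8
time_s: 22.07
ee_pos: [454.7, 126.2, 164.2]
ee_rot: [151.2, 89.8, 101.0]
force: [0.9, 0.1, -2.4]
gripper_width: 26.0
[451.67003299 129.86060987 173.94938577]
[445.28470478 136.19449267 173.20387121]
[454.71329823 126.21783438 164.24402647] [ 0.68499405  0.36467549 -2.66307158]
```

```bash
python3 -m creep '[{"translation":[0,0,-0.15],"delta_rot":[0,0,0]},{"translation":[0,0,0],"delta_rot":[0,0,0]},{"translation":[0,0,0],"delta_rot":[0,0,0]}]'
python3 -m creep '[{"translation":[0,0,-0.1],"delta_rot":[0,0,0]},{"translation":[0,0,0],"delta_rot":[0,0,0]},{"translation":[0,0,0],"delta_rot":[0,0,0]}]'
```

```text
time_s: 22.37
ee_pos: [454.7, 126.2, 162.8]
ee_rot: [150.2, 89.8, 100.1]
force: [-0.3, 0.3, -2.6]
gripper_width: 25.6
time_s: 22.62
ee_pos: [454.8, 126.2, 161.8]
ee_rot: [149.4, 89.8, 99.3]
force: [0.0, -0.2, -2.2]
gripper_width: 25.6
```

```bash
python3 -m creep '[{"translation":[0,0,-0.1],"delta_rot":[0,0,0]},{"translation":[0,0,0],"delta_rot":[0,0,0]},{"translation":[0,0,0],"delta_rot":[0,0,0]}]'
python3 -m creep '[{"translation":[0,0,-0.06],"delta_rot":[0,0,0]},{"translation":[0,0,0],"delta_rot":[0,0,0]},{"translation":[0,0,0],"delta_rot":[0,0,0]}]'
```

```text
time_s: 22.87
ee_pos: [454.9, 126.3, 160.9]
ee_rot: [141.2, 89.8, 91.0]
force: [1.1, -0.0, -2.2]
gripper_width: 25.4
time_s: 23.12
ee_pos: [454.9, 126.3, 160.8]
ee_rot: [137.2, 89.8, 87.0]
force: [-0.9, 0.4, 3.3]
gripper_width: 25.6
```

Contact (the force jumped from -2.2 to +3.3 N). Release and retreat.

```bash
python3 -m creep '[{"translation":[0,0,0],"delta_rot":[0,0,0]},{"translation":[0,0,0],"delta_rot":[0,0,0]},{"translation":[0,0,0],"delta_rot":[0,0,0]},{"translation":[0,0,0],"delta_rot":[0,0,0]}]' 0.2
python3 -m creep '[{"translation":[0,0,1],"delta_rot":[0,0,0]},{"translation":[0,0,2],"delta_rot":[0,0,0]},{"translation":[0,0,3],"delta_rot":[0,0,0]},{"translation":[0,0,3],"delta_rot":[0,0,0]},{"translation":[-1,2,2],"delta_rot":[0,0,0]}]'
python3 -m creep '[{"translation":[-1,2,2],"delta_rot":[0,0,0]},{"translation":[-1,2,0],"delta_rot":[0,0,0]},{"translation":[0,0,0],"delta_rot":[0,0,0]},{"translation":[0,0,0],"delta_rot":[0,0,0]}]'
python3 - <<'E'
from hfit import *
for n in('wrist','scene','side'):snap(n,n[:2]+'18')
print(readout.state()['ee_pos'],readout.state()['force'])
for n,c,h,R in(('light',(437.4,322.3),167,6),('heavy',(455,129),171,11)):
    for t in('wr18','sc18','si18'):
        im,W=pts(t);m=(abs(W[...,0]-c[0])<40)&(abs(W[...,1]-c[1])<40)&(abs(W[...,2]-h)<4);P=W[m]
        if len(P)<10: print(n,t,len(P));continue
        q=P.mean(0);v=np.linalg.svd(P-q,full_matrices=False)[2];print(n,t,len(P),np.median(P[:,2]).round(1),cv2.minAreaRect(P[:,:2].astype(np.float32)),v[2].round(3))
    print(handle(['sc18','si18'],*c,45,125,R))
a=cv2.imread('pics/sc18.png');cv2.imwrite('pics/c18.png',cv2.resize(a[110:260,140:300],(800,750)[:2],interpolation=2)[:600])
E
```

```text
time_s: 23.45
ee_pos: [454.8, 126.2, 160.1]
ee_rot: [147.4, 89.8, 97.3]
force: [-0.2, -1.1, 0.2]
gripper_width: 49.6
time_s: 23.87
ee_pos: [446.8, 144.8, 272.8]
ee_rot: [87.6, 89.7, 37.2]
force: [1.3, -0.4, 0.2]
gripper_width: 54.4
time_s: 24.2
ee_pos: [424.5, 186.6, 290.2]
ee_rot: [142.9, 89.8, 92.9]
force: [-0.1, 0.1, -0.9]
gripper_width: 54.8
[424.84336521 185.52965759 289.55405866] [ 0.37284855 -0.02420564 -0.13622628]
light wr18 1458 165.6 ((437.496337890625, 325.2398986816406), (18.481040954589844, 56.838775634765625), 17.716005325317383) [ 0.025 -0.009 -1.   ]
light sc18 7
light si18 0
(array([ 4.39860e+02,  3.24266e+02,  1.10000e-02, -2.10000e-02]), 85.0, 70, np.float64(1.63))
heavy wr18 873 169.7 ((457.8791809082031, 123.19695281982422), (25.005828857421875, 65.43534851074219), 39.820152282714844) [ 0.007 -0.006  1.   ]
heavy sc18 130 170.5 ((456.6868591308594, 127.51101684570312), (28.62762451171875, 72.83871459960938), 41.06818389892578) [-0.012  0.019 -1.   ]
heavy si18 131 170.9 ((456.00958251953125, 124.87816619873047), (28.05828857421875, 73.00601959228516), 36.92134475708008) [-0.01  -0.023  1.   ]
(array([4.56173e+02, 1.28390e+02, 7.00000e-03, 2.20000e-02]), 85.0, 180, np.float64(1.67))
```

View pics/c18.png

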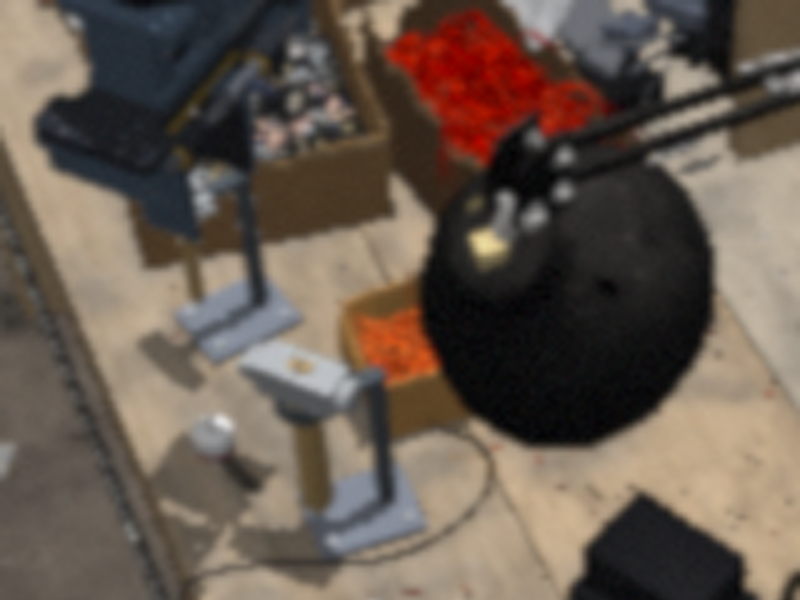

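View pics/wr18.png

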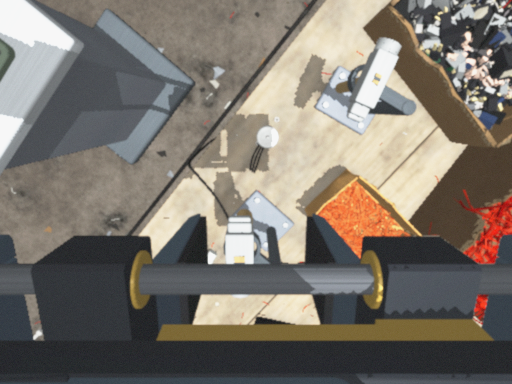

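Both hammers hang level in their rings: the light one's head is at about (375,80) in the wrist picture, the heavy one's at (240,235). The arm is clear, so I'm handing in.

```bash
python3 - <<'E'
from h import *
print(readout.state()['time_s'],env.job_done())
E
```

```text
the job is handed in; nothing more can be done
24.35 None
```

Both hammers are hung, the light one in the narrow ring and the heavy one in the wide ring. I handed the job in at 24.35 s; it reports no verdict.

- **Light hammer:** as it hung, a grip across the head would have brought the gripper's body against the lamp shade. I turned the hammer in the wide ring by the ends of its head first, then gripped across the head, lifted it out and lowered it into the narrow ring.
- **Heavy hammer:** I gripped it along the stand's slope, slid it out and set it upright. I carried it round the front of the lamp and lowered it until the contact force showed it resting on the wide ring.

**Last checks:**
- **Level:** from the wrist camera the light head's top tilts about 0.027 rad and the heavy head's about 0.01 rad; the limit is 0.12.
- **Height:** the head tops measured about 165.6 mm and 169.7–170.9 mm, against the expected 167 and 171 mm. The wrist camera's depth read about 1.3 mm low throughout, so both match heads resting on their rings.
- **Centring:** the fitted handle axes lie about 1 mm (heavy) and 3 mm (light) from the measured ring centres; the limit is 9 mm. The light one is less certain, because the fit used few points and an earlier wrist picture put it within about 1 mm.
- **Arm:** it stands clear of everything, with force near zero.

**Not checked:** I did not measure the bystanders again at the end. I planned the moves to stay clear of them and the lamp, and no unexpected force appeared.

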